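Lock the test carrier and hold the tester pen on the contact

ROBOT

A 6-joint arm with a two-finger parallel gripper is mounted at the origin on the work surface. World frame = base frame: x ahead of the robot, y to its left, z up, the work surface at z = 0. Lengths are in m, angles in rad, forces in N, time in s.
With the tool pointing down it reaches from about 0.325 to 0.775 m from the base axis. Payload 5.5 kg.
Tool frame: the origin (TCP) lies on the mounting face of the last link; the fingertips stand 182 mm ahead of it and the grasp point (between the pads) lies 163 mm ahead of it; z points along the fingers, x is the direction in which the jaws open and shut, and the axes are right-handed (so a half turn about z gives the same grasp; the last joint's range is limited). The gripper opens to 88 mm and grips with 3 to 60 N. Pads are 20 mm wide; open, the fingers measure 115 mm over their backs; the gripper's body (75 mm by 178 mm) begins 61 mm behind the grasp point.
Start: joints at [1.217, 0.091, 1.231, -0, 1.82, -0.057], TCP at [0.175, 0.574, 0.405] pointing down, gripper open.
Joint ranges: [-2.87, 2.87], [-0.86, 2.18], [0.17, 2.46], [-1.51, 4.65], [0.06, 2.69], [-2.65, 2.65]. Speed limits (rad/s): [2.57, 2.57, 3.01, 3.14, 3.14, 3.14].

INTERFACE

Orientations are given as a unit quaternion [w, x, y, z].
In Python, from station import * gives the robot as it stands.
- The arm moves only by the tool send_rows, never from a script. Its argument "moves" is a list of rows, each a list of 5 numbers: the opening, from -1 (shut) to 1 (fully open), so that 0 is half open, then the shift along the world's x, y, z in mm, then the turn about the world's z in rad. In form: [[grip, dx, dy, dz, yaw], ...]. A call has 1 to 10 rows; each row is the pose to reach, as a shift and turn from the pose commanded when the call began; what a row does not reach only later rows make up. A row lasts 1/10 s, in which the tool goes at most 50 mm and 8.59 degrees, less where a joint would pass 70% of its speed; a pose out of reach is approached as far as the arm can. A call with a gripper value outside its range is refused whole. The fingers move at their own pace and stop on an object; "force" is the grip in N (left out, the last holds). Time passes only in rows, so rows that repeat a pose let the fingers close. It gives the time, the measured TCP pose, the force and the opening at its end, in the units of the state.
- get_state(): the state, without advancing time (a new reading comes with each control period).
- camera(name): name is "scene" or "top" or "wrist"; returns the picture (400x640x3 uint8, red, green, blue); there is no depth.
- camera_params(name): a dict with "vfov" (degrees; the focal length in pixels is half the picture's height over the tangent of half this angle, whatever the lens; pixels are square), "cx", "cy" (the principal point, pixels), "T" (4x4, takes a point from camera to world coordinates); the wrist camera has in their place "T_tool_cam" (4x4, takes a point from camera to tool coordinates, whose origin is the TCP and whose axes are the tool frame's). Camera axes: x right, y up, looking along -z (the intrinsics and any distortion apply to the point x, -y, -z); pixel columns grow to the right and rows downward; lengths in m; the calibration is good to about 2 mm. A picture is of the moment at which its call begins: read the wrist's pose just before it. camera_params takes no time and is no camera call.
- finish_job(): hands the job in, once; it reports no verdict.
Trained networks look in the newest picture that a camera, given by its name, has taken for a name from the list of things; names that differ only in an ending like _2 or _b are one class to them, and where a whole thing is asked for, a point or a joint stands for the part that bears it (a point fixed in the world has none). Each returns a list of dicts, best first, with "score" (0 to 1); they miss things now and then, are a little off and sometimes report something else, mostly with a low value. They report only what shows in the picture. A call takes as long as a camera call. They do not tell look-alikes from the thing itself.
- trace(target, camera): "region" (400x640 bool, what is visible of it) and "rect" ([left, top, right, bottom] in pixels, round what is visible of it).
- tip_of(target, camera): "centre" ([column, row] in pixels: a listed point, or the origin of a listed thing).
The state is a dict: "t": time; "joint_positions": joint angles; "joint_vel": joint speeds; "tau": joint torques, N m; "eef_pos": TCP position; "tcp_rot": TCP orientation; "ft_force": force on the tool from outside, world axes, zero at the start; "ft_torque": the same for the moment, N m; "grip_width": finger opening in m.
Only numpy, scipy, OpenCV 4.12 (cv2) and the standard library are available. Lean on these libraries where they do the work, as an engineer would, in place of code of your own. Each camera call takes 0.05 s, during which the arm holds its last target.

TASK

Lock the sliding carrier of the test fixture: drop the stout lock pin from the rack down through the lined-up holes of bridge and carrier until its flange sits on the bridge, and let go of it. Then take the tester pen out of its stand and, square to the tilted back of the watch case, hold its spring tip on the round contact so that the plunger is gently pressed about half way in. Finish while still holding the pen there, and leave the thin pin and the other loose things on the bench where they are.

Things in the scene. Friction and masses are not known exactly. Their poses are not given: they have to be found in the camera images.
- fixture: Fixed test fixture, an aluminium base plate 200 x 110 x 20 mm (x, y, z), origin at the centre of its underside on the bench, z up. At its -x end (the end nearer the robot) a steel bridge 40 x 80 mm, centred at x = -75 mm, spans the carrier's tongue; its top is 42 mm above the bench. The nest's low edge begins about 60 mm from the lock hole on its +x side; the case's highest edge is about 90 mm above the bench.
- lock_hole (a point): Mouth of the lock hole: centre of the 12 mm hole on the bridge's top face, at (-75, 0, 42) mm in the fixture's frame. The vertical hole goes on through the carrier's tongue and the base plate down to the bench, 12 mm wide all the way while the carrier is home.
- carrier (a joint): Slide of the steel carrier along the fixture's +x, in m: 0 = home (as it starts, holes in line), up to 0.03. It moves freely (0.6 N of friction) until the pin locks it; pinned, it has about 2 mm of play.
- case: Steel watch case, 60 mm across and 12 mm thick, lying back-up in the carrier's black nest, which is tilted 20 degrees (0.35 rad) so that the case's back leans towards the fixture's -x end. Origin at the centre of its underside; z is square to its back, pointing out (up). It sits tight and is found turned by any angle up to 1.5 rad about z. On its back are three brass contacts: one round, 14 mm across, and two square, 9 mm.
- spot (a point): Centre of the top face of the round contact, at (14, 0, 13.5) mm in the case's frame; 1.5 mm proud of the back.
- rack: Fixed grey plastic pin rack, 60 x 110 x 44 mm (x, y, z), origin at the centre of its underside. The lock pin hangs by its flange in the hole at y = -27 mm, the thin pin in that at y = +27 mm. A grip that closes along the rack's x keeps clear of the thin pin.
- lock_pin: Stout steel lock pin, 60 g, standing upright; origin at the tip of its shaft, z up to the knob. Shaft 10 mm in diameter, 40 mm long, tapered to 5 mm over the last 7 mm; then a flange 24 mm in diameter and 4 mm thick (40 to 44 mm from the tip), then a dark round knob 16 mm in diameter and 32 mm tall (to 76 mm) to grip it by.
- pin_flange (a point): Centre of the underside of the lock pin's flange, 40 mm from the tip on the pin's axis.
- thin_pin: A thinner pin, 6 mm shaft, 12 mm knob, in the same rack; to be left alone. Origin at its tip.
- stand: Fixed aluminium pen stand, footprint 80 x 90 mm, top plate 60 mm above the bench with a 17 mm hole at its centre; origin at the centre of its underside. The pen is lifted straight up out of it by at least 52 mm to come free.
- probe: Tester pen, 80 g, 118 mm long, hanging upright by its collar in the stand; origin at the tip of the (extended) plunger on the pen's axis, z along the pen towards its grip end. Plunger 0 to 20 mm, barrel 14 mm in diameter to 50 mm, collar 28 mm in diameter 50 to 54 mm, round grip 17 mm in diameter 54 to 118 mm.
- plunger (a joint): How far the pen's spring plunger (5.6 mm in diameter, round-ended) is pushed in, in m: 0 = out, 0.012 = bottomed. It takes 0.5 N to start it and 0.25 N more per mm: 2 N half way (6 mm), 3.5 N at the bottom.
- probe_tip (a point): The very tip of the plunger; it moves with the plunger.
- screwdriver: Bystander: grey screwdriver lying on the bench, 170 mm long, origin at its middle, x along it.
- tweezers: Bystander: steel tweezers lying on the bench, 128 mm long, 8 mm high, origin at their middle, x along them.
- bezel: Bystander: steel bezel ring, 48 mm across, 9 mm high, origin under its centre.
- case_ring: Bystander: dark case ring, 58 mm across, 14 mm high, origin under its centre.
- board_a: Bystander: small green circuit board 36 x 30 mm, 6 mm high, origin under its centre.
- board_b: Bystander: a second such circuit board.
Things that resemble listed ones, but are neither listed nor needed, are in the scene too. Leave any purple look-alike of the probe alone. What is shaped like the stand but turquoise is not meant.

How it is judged:
By the outcome, as a careful person would: the job done as asked, in the order asked, and still so for the second after the job is handed in, while the arm keeps its last pose, push and grip.
It also fails if it takes over 72 s, if anything falls off the work surface, if the arm or the gripper's body presses on something with over 40 N, if the wrist force passes 120 N, or if a joint passes its speed limit or range.

## Working session

There is one attempt and no reset: what is moved stays moved. The work goes in short steps, Python scripts to look and compute and a tool call to move; the robot and the scene stay as the last step left them, time stands still between calls to the robot, and variables do not carry over. Pictures are saved under pics/ and viewed, and the job is handed in when it is done.

Besides the shell and the picture viewer there is one more tool, called after "Request:" in YAML: its name, and indented under it one key for each argument. send_rows: Moves the arm, as the interface text tells. Its arguments: {"type":"object","properties":{"moves":{"type":"array"},"force":{"type":"number"}},"required":["moves"]}

```bash
mkdir -p pics; ls
cat > h.py <<'E'
from station import *
import numpy as np, cv2
def save(n,im): cv2.imwrite('pics/'+n+'.png',im[:,:,::-1])
E
python3 - <<'E'
from h import *
s=get_state(); print({k:np.round(v,3) for k,v in s.items()})
for c in ['scene','top','wrist']:
    save(c+'0',camera(c)); p=camera_params(c); print(c,{k:np.round(v,4).tolist() for k,v in p.items()})
    for n in ['fixture','rack','stand','probe','lock_pin','thin_pin','case','spot','lock_hole','pin_flange']:
        try:
            print(c,n,[(r['score'].__round__(2),np.round(r['rect']).tolist()) for r in trace(n,c)[:3]] if n not in('spot','lock_hole','pin_flange') else '', [(round(r['score'],2),np.round(r['centre'],1).tolist()) for r in tip_of(n,c)[:3]])
        except Exception as e: print(n,e)
print(get_state()['t'])
E
```

```text
pics
{'t': np.float64(0.0), 'joint_positions': array([ 1.217,  0.092,  1.232, -0.   ,  1.82 , -0.057]), 'joint_vel': array([-0.   , -0.002, -0.001,  0.   ,  0.002, -0.001]), 'tau': array([-1.0000e-03, -4.4646e+01, -4.0643e+01,  7.0000e-02,  3.0000e-02,
       -0.0000e+00]), 'eef_pos': array([0.176, 0.574, 0.403]), 'tcp_rot': array([ 0.001,  0.804,  0.595, -0.001]), 'ft_force': array([-0.01 , -0.06 ,  0.217]), 'ft_torque': array([-0.003, -0.002,  0.016]), 'grip_width': np.float64(0.088)}
scene {'vfov': 54.6806, 'cx': 319.8127, 'cy': 197.2266, 'T': [[-0.7708, -0.3537, 0.5298, 1.0963], [0.6369, -0.4086, 0.6538, 0.7038], [-0.0148, 0.8414, 0.5403, 0.6158], [0.0, 0.0, 0.0, 1.0]]}
scene fixture [(0.86, [256.0, 191.0, 343.0, 244.0]), (0.31, [375.0, 293.0, 395.0, 312.0])] [(0.79, [299.1, 218.1]), (0.45, [294.8, 202.2])]
scene rack [(0.79, [272.0, 147.0, 305.0, 170.0]), (0.32, [292.0, 143.0, 296.0, 151.0])] [(0.72, [290.1, 163.1])]
scene stand [(0.81, [451.0, 244.0, 510.0, 303.0]), (0.6, [401.0, 221.0, 448.0, 269.0])] [(0.96, [478.5, 282.8]), (0.94, [422.0, 253.2])]
scene probe [(0.89, [392.0,
[... 1383 characters left out ...]
.0, 221.0, 226.0, 256.0])] [(0.54, [426.4, 249.7])]
top case [(0.57, [310.0, 156.0, 334.0, 183.0])] [(0.98, [319.1, 169.6])]
top spot  [(0.68, [326.3, 165.8])]
top lock_hole  [(0.79, [315.5, 209.5]), (0.71, [466.2, 155.9]), (0.3, [192.8, 165.7])]
top pin_flange  [(0.65, [364.8, 253.4]), (0.47, [449.1, 244.1])]
wrist {'vfov': 70.4647, 'cx': 318.839, 'cy': 200.1909, 'T_tool_cam': [[1.0, -0.002, 0.0003, 0.0011], [-0.0019, -0.9708, -0.2399, -0.0654], [0.0008, 0.2399, -0.9708, 0.0198], [0.0, 0.0, 0.0, 1.0]]}
wrist fixture [] []
wrist rack [] []
wrist stand [] []
wrist probe [] []
wrist lock_pin [] []
wrist thin_pin [] []
wrist case [] []
wrist spot  []
wrist lock_hole  []
wrist pin_flange  []
2.7
```

View pics/scene0.png

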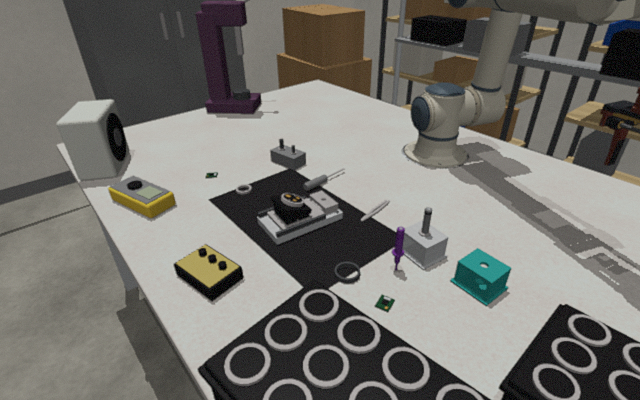

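View pics/top0.png

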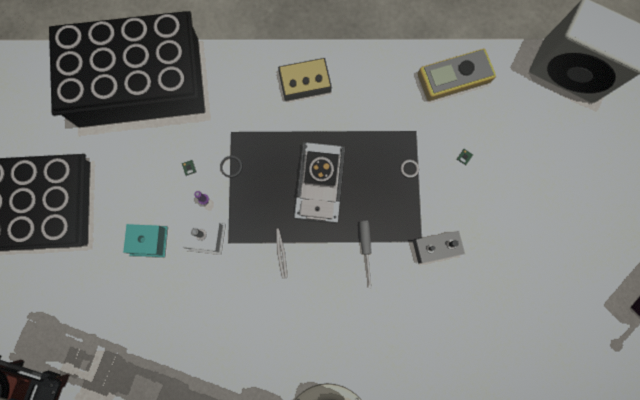

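View pics/wrist0.png

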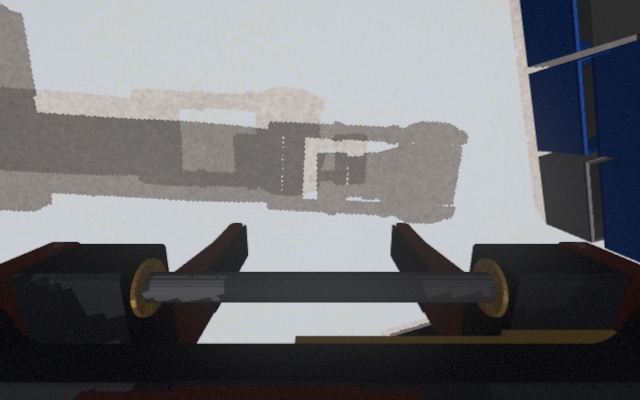

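```bash
cat >> h.py <<'E'
from scipy.spatial.transform import Rotation as R
def tool_T(s):
    q=s['tcp_rot']; T=np.eye(4); T[:3,:3]=R.from_quat([q[1],q[2],q[3],q[0]]).as_matrix(); T[:3,3]=s['eef_pos']; return T
def cam(name,s=None):
    p=camera_params(name); f=200/np.tan(np.radians(p['vfov'])/2)
    T=np.array(p['T']) if 'T' in p else tool_T(s)@np.array(p['T_tool_cam'])
    return f,p['cx'],p['cy'],T
def ray(c,uv):
    f,cx,cy,T=c; d=T[:3,:3]@np.array([(uv[0]-cx)/f,-(uv[1]-cy)/f,-1]); return T[:3,3],d
def at(c,uv,z):
    o,d=ray(c,uv); return o+d*(z-o[2])/d[2]
def proj(c,P):
    f,cx,cy,T=c; q=np.linalg.inv(T)@np.append(P,1); return np.array([cx+f*q[0]/-q[2],cy-f*q[1]/-q[2]])
def tri(cs,uvs):
    A=np.zeros((3,3));b=np.zeros(3)
    for c,uv in zip(cs,uvs):
        o,d=ray(c,uv);d=d/np.linalg.norm(d);M=np.eye(3)-np.outer(d,d);A+=M;b+=M@o
    return np.linalg.solve(A,b)
E
python3 - <<'E'
from h import *
t=cam('top');sc=cam('scene')
P=lambda n,uv,z:print(n,np.round(at(t,uv,z),4))
P('rack o',(433.8,248.4),0);P('rack lockhole top',(452,244),.08);P('thin top',(431,248),.07)
P('lockpin org',(448.2,245.9),.004);P('thin org',(426.4,249.7),.004)
P('stand',(204.7,236.2),0);P('penorg',(204.3,236.6),.01);P('pen top',(197,233),.128)
P('fix',(321.8,179.6),0);P('lockhole',(315.5,209.5),.042);P('spot',(326.3,165.8),.075);P('case',(319.1,169.6),.05)
P('teal',(147.9,240.4),0)
print(tri([t,sc],[(326.3,165.8),(289.4,196.7)]),tri([t,sc],[(315.5,209.5),(325.4,196.8)]))
print(tri([t,sc],[(204.7,236.2),(422,253.2)]),tri([t,sc],[(321.8,179.6),(299.1,218.1)]),tri([t,sc],[(433.8,248.4),(290.1,163.1)]))
E
python3 - <<'E'
import cv2
a=cv2.imread('pics/top0.png')
def z(x0,y0,w,h,n):cv2.imwrite(f'pics/{n}.png',cv2.resize(a[y0:y0+h,x0:x0+w],None,fx=6,fy=6,interpolation=cv2.INTER_CUBIC))
z(270,130,100,100,'fixz'); z(400,215,80,60,'rackz'); z(110,180,130,90,'standz')
E
```

```text
rack o [ 0.4286 -0.2779  0.    ]
rack lockhole top [ 0.4328 -0.301   0.08  ]
thin top [ 0.4244 -0.2523  0.07  ]
lockpin org [ 0.4343 -0.3143  0.004 ]
thin org [ 0.4251 -0.2576  0.004 ]
stand [0.4649 0.3113 0.    ]
penorg [0.4629 0.3101 0.01  ]
pen top [0.4591 0.3018 0.128 ]
fix [0.6119 0.0081 0.    ]
lockhole [0.5256 0.0264 0.042 ]
spot [ 0.6301 -0.001   0.075 ]
case [0.6267 0.0163 0.05  ]
teal [0.4553 0.4562 0.    ]
[ 6.28257224e-01 -8.76002678e-05  7.90132024e-02] [0.52556588 0.02563447 0.04763728]
[0.465371   0.31044823 0.00054654] [0.60892008 0.00953024 0.00730046] [ 0.4288283  -0.27865734 -0.00255513]
```

View pics/fixz.png

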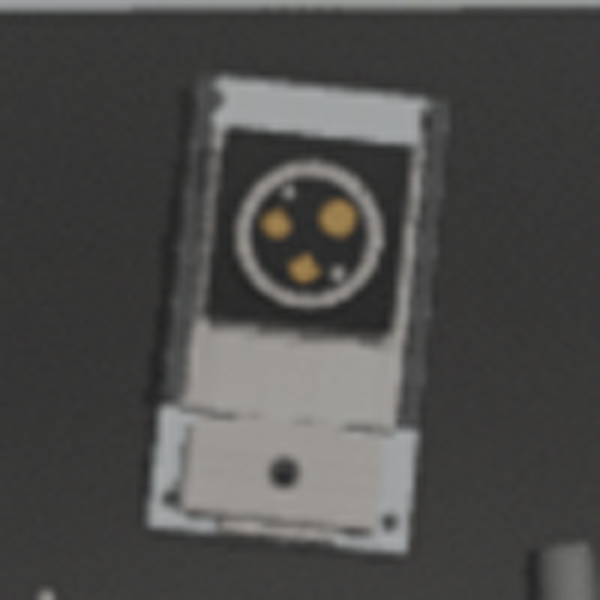

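View pics/rackz.png

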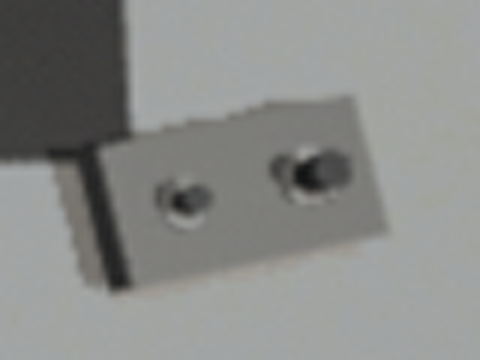

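View pics/standz.png

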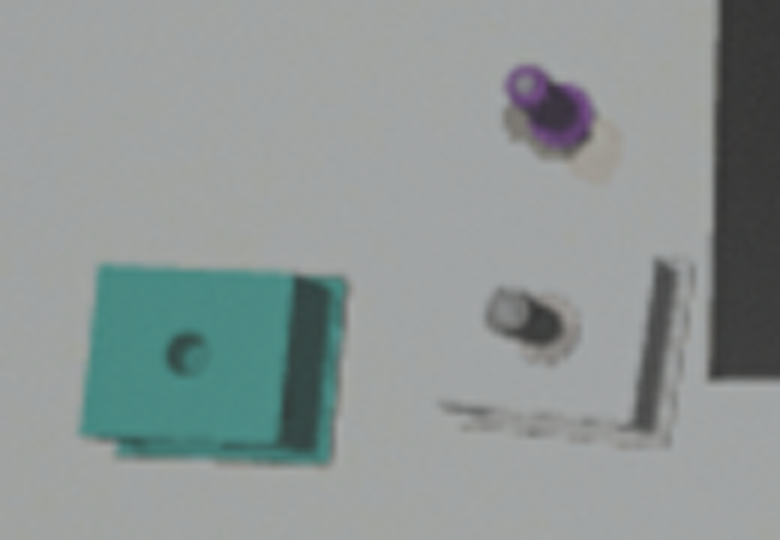

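Request:
send_rows:
  moves:
    - [1, 264, -264, 20, -1.1]
    - [1, 264, -264, 20, -1.1]
    - [1, 264, -264, 20, -1.1]
    - [1, 264, -264, 20, -1.1]
    - [1, 264, -264, 20, -1.1]
    - [1, 264, -264, 20, -1.1]
    - [1, 264, -264, 20, -1.1]
    - [1, 264, -264, 20, -1.1]
    - [1, 264, -264, 20, -1.1]
    - [1, 264, -264, 20, -1.1]

```text
t: 3.7
eef_pos: [0.4395, 0.3097, 0.4246]
tcp_rot: [-0.0, 0.996, 0.087, -0.0]
ft_force: [1.1, 0.5, 0.4]
grip_width: 0.0879
```

Run:
```python
from h import *
s=get_state(); print(s['t'],s['eef_pos'],s['tcp_rot'])
save('w1',camera('wrist')); c=cam('wrist',s)
for n,z in [('stand',0),('probe',.01)]:
    for r in tip_of(n,'wrist'): print(n,r['score'],r['centre'],at(c,r['centre'],z))
```

```text
3.7 [0.43952993 0.30967878 0.42460897] [-2.28292454e-04  9.96217502e-01  8.68941303e-02 -2.15138432e-04]
stand 0.89 [351.9, 73.2] [0.45832471 0.45473037 0.        ]
stand 0.69 [338.7, 185.8] [0.47018337 0.30260746 0.        ]
probe 0.97 [337.8, 184.9] [0.46764446 0.30544544 0.01      ]
probe 0.78 [396.3, 191.0] [0.55137788 0.3113648  0.01      ]
```

View pics/w1.png

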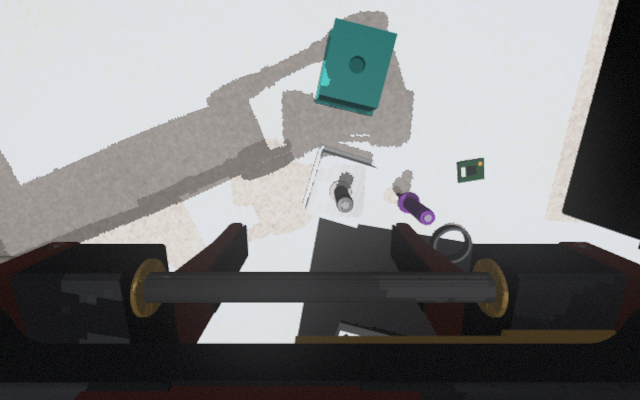

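Request:
send_rows:
  moves:
    - [1, 110, -310, 0, 0]
    - [1, 110, -310, 0, 0]
    - [1, 110, -310, 0, 0]
    - [1, 110, -310, 0, 0]
    - [1, 110, -310, 0, 0]
    - [1, 110, -310, 0, 0]
    - [1, 110, -310, 0, 0]
    - [1, 110, -310, 0, 0]

```text
t: 4.65
eef_pos: [0.5501, -0.0022, 0.4239]
tcp_rot: [0.0, 0.996, 0.086, -0.001]
ft_force: [0.3, 0.7, -0.7]
grip_width: 0.0879
```

Run:
```python
from h import *
s0=get_state();s=s0; print(s['t'],s['eef_pos'],s['tcp_rot'])
save('w2',camera('wrist')); c=cam('wrist',s)
for n,z in [('fixture',0),('lock_hole',.042),('spot',.078),('case',.06)]:
    for r in tip_of(n,'wrist'): print(n,r['score'],r['centre'],at(c,r['centre'],z))
```

```text
4.65 [ 0.55013533 -0.00215378  0.42391773] [ 3.45288316e-04  9.96319462e-01  8.57155587e-02 -5.03797973e-04]
fixture 0.87 [359.8, 171.1] [0.60622443 0.01660738 0.        ]
lock_hole 0.6 [309.4, 162.8] [0.53372423 0.0207492  0.042     ]
case 0.7 [388.4, 182.6] [0.6339112  0.01566586 0.06      ]
```

View pics/w2.png

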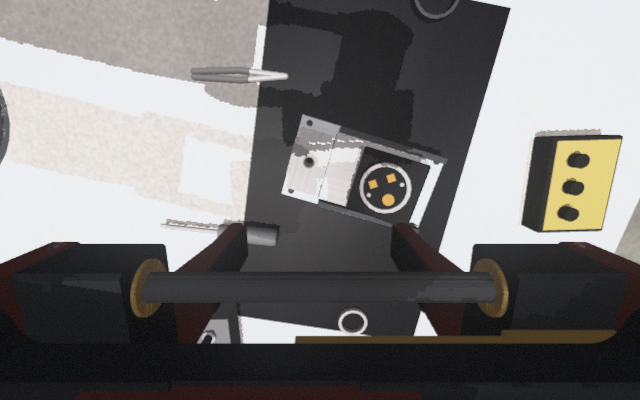

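Request:
send_rows:
  moves:
    - [1, -117, -298, -40, 0]
    - [1, -117, -298, -40, 0]
    - [1, -117, -298, -40, 0]
    - [1, -117, -298, -40, 0]
    - [1, -117, -298, -40, 0]
    - [1, -117, -298, -40, 0]
    - [1, -117, -298, -40, 0]
    - [1, -117, -298, -40, 0]

```text
t: 5.7
eef_pos: [0.4317, -0.2993, 0.384]
tcp_rot: [-0.0, 0.996, 0.086, -0.001]
ft_force: [0.6, 0.5, -0.2]
grip_width: 0.0881
```

Run:
```python
from h import *
s=get_state(); print(s['t'],s['eef_pos'],s['tcp_rot'])
save('w3',camera('wrist')); c=cam('wrist',s)
for n,z in [('rack',0),('lock_pin',.004),('pin_flange',.044),('thin_pin',.004)]:
    for r in tip_of(n,'wrist'): print(n,r['score'],r['centre'],at(c,r['centre'],z))
```

```text
5.7 [ 0.43170448 -0.29934515  0.38397359] [-1.37793760e-04  9.96311098e-01  8.58131538e-02 -5.28155390e-04]
rack 0.89 [323.7, 170.1] [ 0.43494156 -0.2823994   0.        ]
lock_pin 0.75 [323.0, 193.4] [ 0.43927485 -0.3120112   0.004     ]
pin_flange 0.9 [322.8, 201.9] [ 0.43876197 -0.31338799  0.044     ]
thin_pin 0.82 [324.2, 152.4] [ 0.43145066 -0.2597645   0.004     ]
thin_pin 0.58 [323.3, 171.4] [ 0.43457556 -0.28359827  0.004     ]
```

View pics/w3.png

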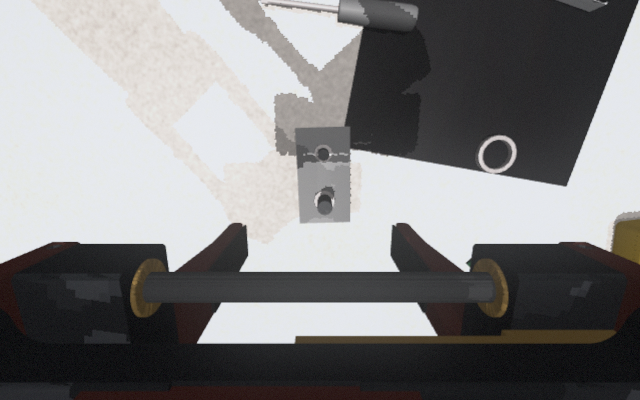

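Request:
send_rows:
  moves:
    - [1, 6, -12, -75, -0.02]
    - [1, 6, -12, -75, -0.02]
    - [1, 6, -12, -75, -0.02]

```text
t: 6.25
eef_pos: [0.4386, -0.3088, 0.305]
tcp_rot: [-0.003, 0.997, 0.078, -0.003]
ft_force: [1.5, 0.4, -1.2]
grip_width: 0.0877
```

Run:
```python
from h import *
s=get_state(); print(s['t'],s['eef_pos'],s['tcp_rot'])
save('w4',camera('wrist')); c=cam('wrist',s)
for n,z in [('lock_pin',.004),('pin_flange',.044),('thin_pin',.004)]:
    for r in tip_of(n,'wrist'): print(n,r['score'],r['centre'],at(c,r['centre'],z))
T=tool_T(s)
print('grasp axis px', [proj(c,(T@[0,0,z,1])[:3]) for z in (.163,.2,.23,.3)])
```

```text
6.25 [ 0.43855656 -0.30877341  0.30503774] [-0.00272526  0.99695674  0.07785751 -0.00283452]
lock_pin 0.57 [323.3, 201.8] [ 0.44229726 -0.3116077   0.004     ]
pin_flange 0.68 [323.3, 213.2] [ 0.44199641 -0.31218016  0.044     ]
grasp axis px [array([318.2900456, 254.7366979]), array([318.41371968, 231.26290201]), array([318.48434983, 217.85704026]), array([318.59359362, 197.12216706])]
```

View pics/w4.png

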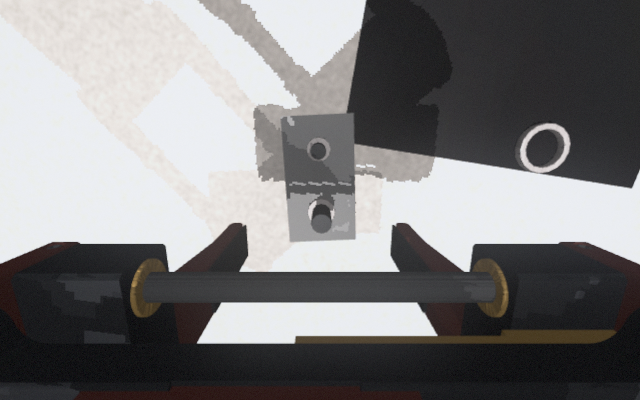

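Request:
send_rows:
  moves:
    - [1, 2, -2, -40, 0]
    - [1, 2, -2, -70, 0]
    - [1, 2, -2, -70, 0]
    - [1, 2, -2, -70, 0]

```text
t: 6.85
eef_pos: [0.4408, -0.3123, 0.2416]
tcp_rot: [0.001, 0.997, 0.077, 0.001]
ft_force: [0.7, -0.3, 0.6]
grip_width: 0.088
```

Run:
```python
from h import *
s=get_state(); print(s['t'],s['eef_pos'],s['tcp_rot'])
save('w5',camera('wrist'));save('s5',camera('scene')); c=cam('wrist',s)
T=tool_T(s)
print('grasp axis px', [proj(c,(T@[0,0,z,1])[:3]) for z in (.155,.163,.2)])
```

```text
6.85 [ 0.44082484 -0.31226031  0.24155883] [5.68580010e-04 9.97025825e-01 7.70635711e-02 6.22437232e-04]
grasp axis px [array([318.25304044, 261.31484107]), array([318.28764023, 254.73365348]), array([318.41104154, 231.26162721])]
```

View pics/w5.png

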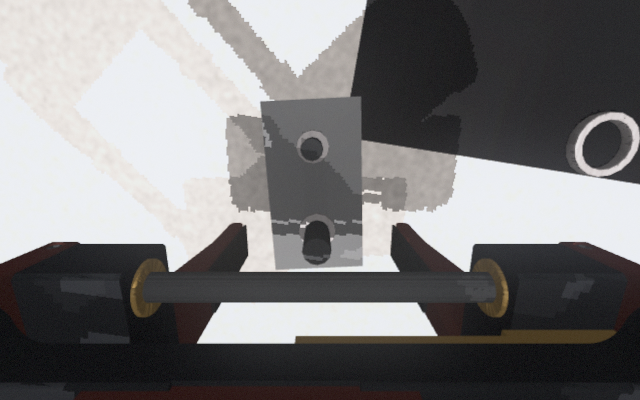

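Request:
send_rows:
  moves:
    - [1, 0, 2, -6, 0]
    - [1, 0, 2, -6, 0]
    - [-1, 0, 2, -6, 0]
    - [-1, 0, 2, -6, 0]
    - [-1, 0, 2, -6, 0]
    - [-1, 0, 2, -6, 0]
    - [-1, 0, 2, -6, 0]
  force: 25

```text
t: 7.65
eef_pos: [0.4405, -0.3102, 0.2336]
tcp_rot: [-0.0, 0.997, 0.077, 0.0]
ft_force: [-0.7, 0.2, -0.3]
grip_width: 0.0509
```

Request:
send_rows:
  moves:
    - [-1, 0, 0, 0, 0]
    - [-1, 0, 0, 0, 0]
    - [-1, 0, 0, 0, 0]
    - [-1, 0, 0, 0, 0]
    - [-1, 0, 0, 0, 0]
    - [-1, 0, 0, 0, 0]
    - [-1, 0, 0, 0, 0]
    - [-1, 0, 0, 0, 0]

```text
t: 8.45
eef_pos: [0.4404, -0.3102, 0.2336]
tcp_rot: [0.0, 0.997, 0.077, -0.0]
ft_force: [-0.3, 0.1, 0.5]
grip_width: 0.0151
```

Request:
send_rows:
  moves:
    - [-1, 0, 0, 50, 0]
    - [-1, 0, 0, 100, 0]
    - [-1, 10, 40, 130, 0]
    - [-1, 85, 325, 130, 0]
    - [-1, 85, 325, 130, 0]
    - [-1, 85, 325, 130, 0]
    - [-1, 85, 325, 130, 0]
    - [-1, 85, 325, 130, 0]
    - [-1, 85, 325, 130, 0]
    - [-1, 85, 325, 130, 0]

```text
t: 9.45
eef_pos: [0.526, 0.0195, 0.3632]
tcp_rot: [-0.001, 0.997, 0.08, -0.0]
ft_force: [-0.5, -0.0, -0.4]
grip_width: 0.0153
```

Run:
```python
from h import *
s=get_state(); print(s['t'],s['eef_pos'],s['tcp_rot'],s['grip_width'])
save('w6',camera('wrist')); c=cam('wrist',s)
for n,z in [('lock_hole',.042),('fixture',0),('spot',.078),('case',.06),('pin_flange',s['eef_pos'][2]-.1896),('lock_pin',s['eef_pos'][2]-.2296)]:
    for r in tip_of(n,'wrist'): print(n,r['score'],r['centre'],at(c,r['centre'],z))
```

```text
9.45 [0.52595683 0.01950713 0.36324356] [-1.08479536e-03  9.96773622e-01  8.02568963e-02 -2.93443371e-05] 0.01531578932959709
lock_hole 0.66 [325.5, 191.5] [0.53307538 0.02266166 0.042     ]
fixture 0.66 [381.9, 200.1] [0.60687524 0.01456367 0.        ]
fixture 0.3 [321.9, 237.8] [ 0.54115121 -0.04702162  0.        ]
spot 0.82 [419.6, 237.4] [ 0.63148292 -0.00085041  0.078     ]
case 0.79 [416.6, 221.7] [0.63191704 0.00990277 0.06      ]
pin_flange 0.97 [318.7, 241.7] [0.52664375 0.01673105 0.17364356]
lock_pin 0.89 [320.3, 222.0] [0.52782725 0.01702848 0.13364356]
```

View pics/w6.png

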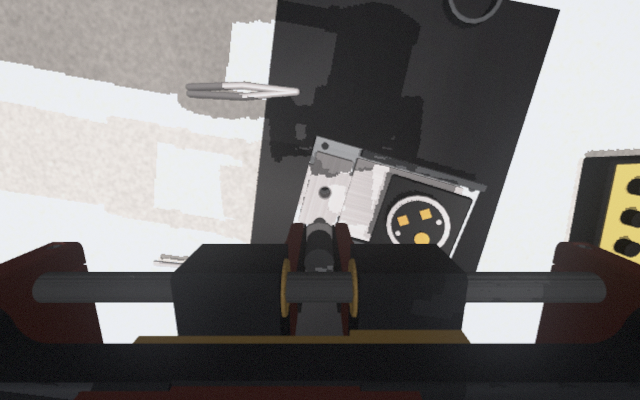

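Request:
send_rows:
  moves:
    - [-1, 4, 5, -40, 0]
    - [-1, 4, 5, -68, 0]
    - [-1, 4, 5, -68, 0]
    - [-1, 4, 5, -68, 0]

```text
t: 10.2
eef_pos: [0.5294, 0.019, 0.296]
tcp_rot: [-0.0, 0.997, 0.076, -0.0]
ft_force: [-0.4, 0.4, -0.1]
grip_width: 0.0155
```

Run:
```python
from h import *
s=get_state(); print(s['t'],s['eef_pos'],s['tcp_rot'],s['grip_width'])
im=camera('wrist');save('w7',im); c=cam('wrist',s)
cv2.imwrite('pics/w7z.png',cv2.resize(im[130:290,240:400,::-1],None,fx=3.7,fy=3.7,interpolation=cv2.INTER_CUBIC))
for n,z in [('lock_hole',.042),('fixture',0),('pin_flange',s['eef_pos'][2]-.1896),('lock_pin',s['eef_pos'][2]-.2296)]:
    for r in tip_of(n,'wrist'): print(n,r['score'],r['centre'],at(c,r['centre'],z))
```

```text
10.2 [0.52937928 0.0190101  0.29600186] [-7.68366426e-06  9.97085797e-01  7.62876484e-02 -3.28791026e-04] 0.015462720025152567
lock_hole 0.76 [323.0, 208.5] [0.53287468 0.02042452 0.042     ]
fixture 0.91 [393.9, 215.1] [0.60767254 0.01317735 0.        ]
fixture 0.29 [319.9, 205.1] [0.53161879 0.01196487 0.        ]
pin_flange 0.83 [319.9, 241.8] [0.53072582 0.0158618  0.10640186]
lock_pin 0.81 [318.3, 219.9] [0.52932273 0.01746464 0.06640186]
lock_pin 0.58 [219.0, 78.6] [0.44591875 0.10790867 0.06640186]
lock_pin 0.51 [319.7, 240.9] [5.33092578e-01 4.17054915e-04 6.64018568e-02]
```

View pics/w7z.png

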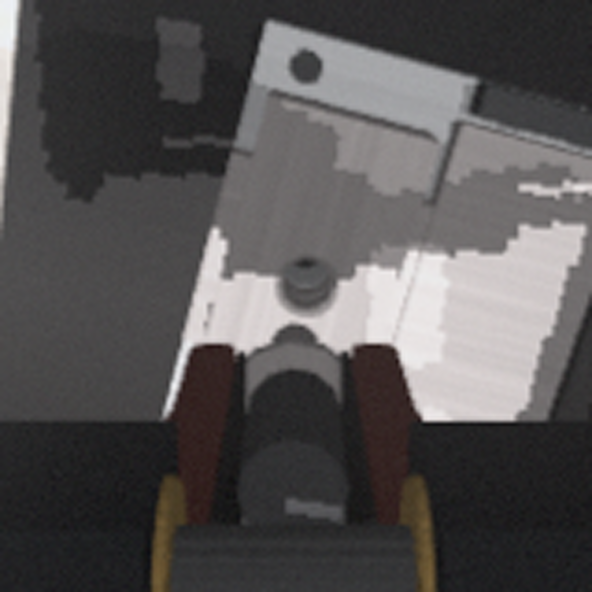

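Request:
send_rows:
  moves:
    - [-1, 2, 4, -17, 0]
    - [-1, 2, 4, -17, 0]
    - [-1, 2, 4, -17, 0]
    - [-1, 2, 4, -17, 0]

```text
t: 10.85
eef_pos: [0.5316, 0.0237, 0.2796]
tcp_rot: [0.0, 0.997, 0.077, 0.001]
ft_force: [-0.1, 1.0, -0.8]
grip_width: 0.0156
```

Run:
```python
from h import *
s=get_state(); print(s['t'],s['eef_pos'],s['tcp_rot'],s['grip_width'])
im=camera('wrist');save('w8',im); c=cam('wrist',s)
cv2.imwrite('pics/w8z.png',cv2.resize(im[170:290,260:380,::-1],None,fx=5,fy=5,interpolation=cv2.INTER_CUBIC))
for n,z in [('lock_hole',.042),('pin_flange',s['eef_pos'][2]-.1896),('lock_pin',s['eef_pos'][2]-.2296)]:
    for r in tip_of(n,'wrist'): print(n,r['score'],r['centre'],at(c,r['centre'],z))
T=tool_T(s)
for z in (.1536,.1856,.1896,.2296): print(z,proj(c,(T@[0,0,z,1])[:3]))
```

```text
10.85 [0.53160412 0.02369865 0.2796305 ] [9.32889442e-05 9.97035036e-01 7.69468869e-02 5.52128571e-04] 0.015555285281145068
lock_hole 0.97 [317.6, 217.1] [0.53142869 0.02181668 0.042     ]
pin_flange 0.59 [318.7, 241.8] [0.53253196 0.02041911 0.0900305 ]
lock_pin 0.6 [320.7, 219.8] [0.53378632 0.02250717 0.0500305 ]
0.1536 [318.24930229 262.54136644]
0.1856 [318.37149056 239.26548075]
0.1896 [318.38381152 236.91843794]
0.2296 [318.48305732 218.01290909]
```

View pics/w8z.png

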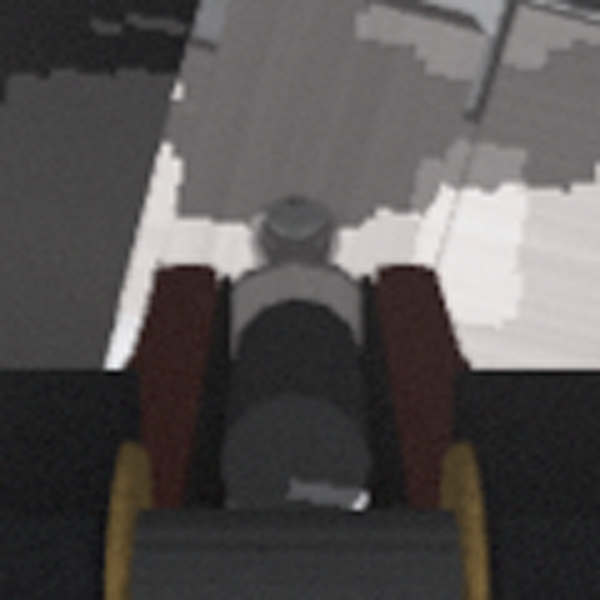

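Request:
send_rows:
  moves:
    - [-1, 0, 0, -8, 0]
    - [-1, 0, 0, -14, 0]
    - [-1, 0, 0, -20, 0]
    - [-1, 0, 0, -24, 0]
    - [-1, 0, 0, -24, 0]

```text
t: 11.55
eef_pos: [0.5313, 0.0238, 0.2535]
tcp_rot: [-0.0, 0.997, 0.077, -0.001]
ft_force: [0.2, -0.5, -0.1]
grip_width: 0.0153
```

Request:
send_rows:
  moves:
    - [-1, 0, 0, -8, 0]
    - [-1, 0, 0, -14, 0]
    - [-1, 0, 0, -20, 0]
    - [-1, 0, 0, -20, 0]
    - [-1, 0, 0, -20, 0]

```text
t: 12.05
eef_pos: [0.5314, 0.0238, 0.2344]
tcp_rot: [-0.0, 0.997, 0.077, -0.0]
ft_force: [-0.3, 0.5, -0.8]
grip_width: 0.0155
```

Run:
```python
from h import *
s=get_state(); print(s['t'],s['eef_pos'],s['ft_force'],s['grip_width'])
im=camera('wrist');save('w9',im)
cv2.imwrite('pics/w9z.png',cv2.resize(im[170:290,260:380,::-1],None,fx=5,fy=5,interpolation=cv2.INTER_CUBIC))
```

```text
12.05 [0.53142594 0.02376212 0.2344217 ] [-0.31260248  0.49953291 -0.81597481] 0.015474779276830304
```

View pics/w9z.png

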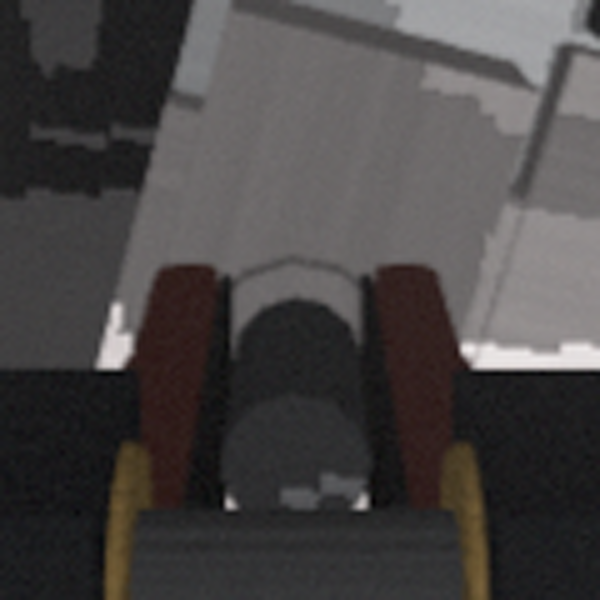

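Request:
send_rows:
  moves:
    - [-1, 0, 0, -2, 0]
    - [-1, 0, 0, -2, 0]
    - [0, 0, 0, -2, 0]
    - [0, 0, 0, -2, 0]
    - [0, 0, 0, -2, 0]
    - [0, 0, 0, -2, 0]
    - [0, 0, 0, -2, 0]
    - [0, 0, 0, -2, 0]

```text
t: 12.9
eef_pos: [0.5315, 0.0238, 0.2327]
tcp_rot: [0.0, 0.997, 0.077, 0.0]
ft_force: [0.7, -0.7, 0.4]
grip_width: 0.0437
```

Request:
send_rows:
  moves:
    - [0, 0, 0, 50, 0]
    - [0, 0, 0, 90, 0]
    - [1, 40, -40, 140, 0]
    - [1, 40, -40, 140, 0]
    - [1, 40, -40, 140, 0]
    - [1, 40, -40, 140, 0]

```text
t: 13.5
eef_pos: [0.5714, -0.0162, 0.3718]
tcp_rot: [-0.0, 0.997, 0.077, -0.001]
ft_force: [0.3, -0.6, -0.8]
grip_width: 0.0724
```

Run:
```python
from h import *
s=get_state(); print(s['t'],s['eef_pos'],s['tcp_rot'],s['ft_force'])
im=camera('wrist');save('w10',im); c=cam('wrist',s)
cv2.imwrite('pics/w10z.png',cv2.resize(im[80:240,230:430,::-1],None,fx=4,fy=4,interpolation=cv2.INTER_CUBIC))
for n,z in [('lock_hole',.042),('pin_flange',.042),('lock_pin',.002),('fixture',0),('spot',.078),('case',.06)]:
    for r in tip_of(n,'wrist'): print(n,r['score'],r['centre'],at(c,r['centre'],z))
```

```text
13.5 [ 0.57140711 -0.01616904  0.37182168] [-2.74913682e-04  9.97057592e-01  7.66538761e-02 -5.14850118e-04] [ 0.31770381 -0.63313851 -0.75103165]
lock_hole 0.55 [289.5, 151.5] [0.5331716  0.02224313 0.042     ]
lock_pin 0.78 [292.0, 149.4] [0.53220211 0.02172897 0.002     ]
fixture 0.71 [352.7, 164.5] [0.60895862 0.01490119 0.        ]
fixture 0.35 [348.0, 334.3] [ 0.64725409 -0.22810883  0.        ]
spot 0.62 [382.7, 195.4] [ 0.63345999 -0.00299067  0.078     ]
case 0.95 [382.1, 176.4] [0.63334936 0.01334131 0.06      ]
```

View pics/w10z.png

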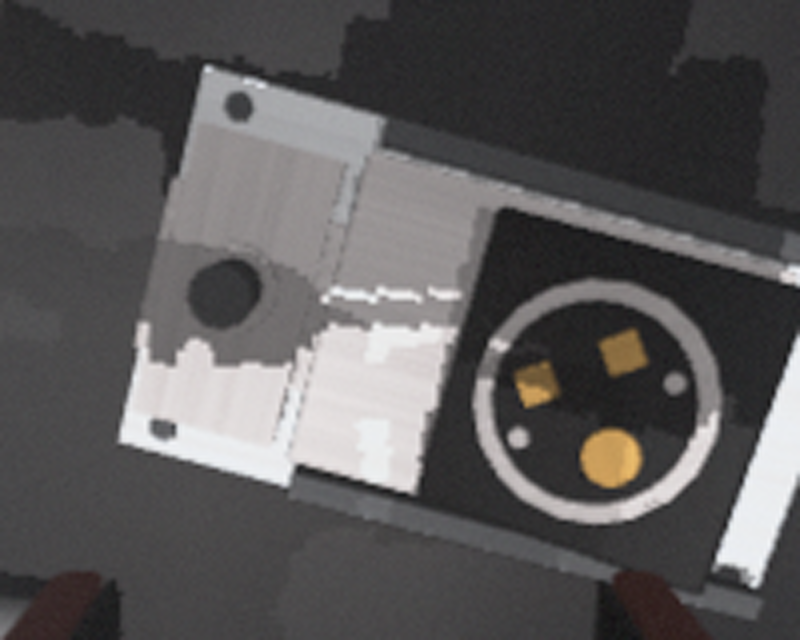

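```bash
cat > pose10.py <<'E'
from h import *
s={'eef_pos':np.array([0.57140711,-0.01616904,0.37182168]),'tcp_rot':np.array([-2.7e-04,9.97057592e-01,7.66538761e-02,-5.1e-04])}
c=cam('wrist',s)
E
python3 - <<'E'
from pose10 import *
z2p=lambda u,v:(230+u/4,80+v/4)
a=at(c,z2p(208,65),.02);b=at(c,z2p(120,440),.02);print(a,b,np.linalg.norm(a-b),'yaw',np.arctan2(-(a-b)[0],(a-b)[1]))
l=at(c,z2p(385,118),.02);d=l-a;print('yaw long',np.arctan2(d[1],d[0]))
# nest top? case
hole=np.array([.5313,.0238]); bias=np.array([.0013,-.0017,0])
cc=at(c,z2p(598,401),.0797)-bias; sp=at(c,z2p(611,458),.0811)-bias
print('case centre',cc,'spot',sp)
d=cc[:2]-hole; print('yaw from centre',np.arctan2(d[1],d[0]),np.linalg.norm(d))
E
```

```text
[0.51509091 0.07900568 0.02      ] [ 0.50218647 -0.03033885  0.02      ] 0.11010336780735022 yaw -0.11747294659215772
yaw long -0.12270194385240925
case centre [0.62549192 0.01337014 0.0797    ] spot [6.31210210e-01 1.93568931e-04 8.11000000e-02]
yaw from centre -0.11028062909384266 0.09476761421495355
```

Request:
send_rows:
  moves:
    - [1, -30, 80, 10, -0.6]
    - [1, -106, 325, 10, -1.84]
    - [1, -106, 325, 10, -1.84]
    - [1, -106, 325, 10, -1.84]
    - [1, -106, 325, 10, -1.84]
    - [1, -106, 325, 10, -1.84]
    - [1, -106, 325, 10, -1.84]
    - [1, -106, 325, 10, -1.84]
    - [1, -106, 325, 10, -1.84]
    - [1, -106, 325, 10, -1.84]

```text
t: 14.85
eef_pos: [0.4647, 0.31, 0.3823]
tcp_rot: [0.0, 0.807, -0.591, -0.0]
ft_force: [0.2, -0.5, -0.1]
grip_width: 0.0877
```

Request:
send_rows:
  moves:
    - [1, 0, 0, -30, -0.42]
    - [1, 0, 0, -30, -0.42]
    - [1, 0, 0, -30, -0.42]
    - [1, 0, 0, -30, -0.42]
    - [1, 0, 0, -30, -0.42]

```text
t: 15.35
eef_pos: [0.4653, 0.3088, 0.3527]
tcp_rot: [0.0, -0.669, 0.743, 0.0]
ft_force: [1.1, 1.0, -0.0]
grip_width: 0.0878
```

Run:
```python
from h import *
s=get_state(); print(s['t'],s['eef_pos'],s['tcp_rot'],'heading',2*np.arctan2(s['tcp_rot'][2],s['tcp_rot'][1]))
im=camera('wrist');save('w11',im); c=cam('wrist',s)
for n,z in [('probe',.01),('stand',0)]:
    for r in tip_of(n,'wrist'): print(n,r['score'],r['centre'],at(c,r['centre'],z))
T=tool_T(s); h=s['eef_pos'][2]
for z in (.128,.064,.06,.01): print(z,proj(c,(T@[0,0,h-z,1])[:3]))
```

```text
15.35 [0.46531041 0.30884515 0.35267595] [ 4.62829032e-05 -6.68834031e-01  7.43411755e-01  1.90568119e-05] heading 4.606871206983012
probe 0.73 [316.3, 105.1] [0.55658653 0.30296791 0.01      ]
probe 0.71 [320.4, 187.1] [0.46602756 0.3077982  0.01      ]
stand 0.8 [321.0, 186.1] [0.46518114 0.30710326 0.        ]
stand 0.7 [198.3, 201.5] [0.46169318 0.45694447 0.        ]
0.128 [320.02917405 218.56590638]
0.064 [319.71292587 198.70730915]
0.06 [319.69781165 197.75822167]
0.01 [319.53898181 187.78460621]
```

View pics/w11.png

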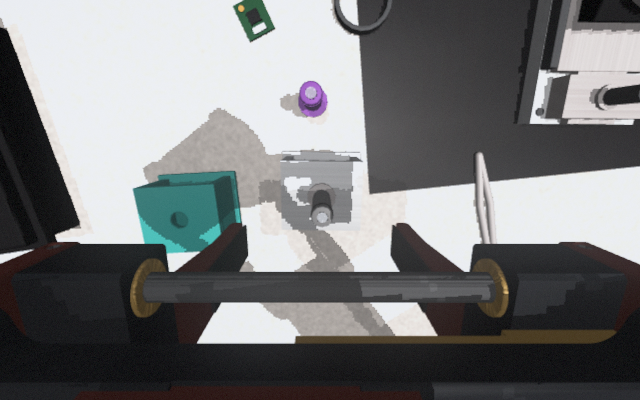

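Request:
send_rows:
  moves:
    - [1, 1, -1, -45, 0]
    - [1, 1, -1, -85, 0]
    - [1, 1, -1, -92, 0]
    - [1, 1, -1, -92, 0]
    - [-1, 1, -1, -92, 0]
    - [-1, 1, -1, -92, 0]
    - [-1, 1, -1, -92, 0]
    - [-1, 1, -1, -92, 0]
    - [-1, 1, -1, -92, 0]
    - [-1, 1, -1, -92, 0]
  force: 8

```text
t: 16.5
eef_pos: [0.4665, 0.3078, 0.2608]
tcp_rot: [0.0, -0.668, 0.745, -0.0]
ft_force: [-0.5, 0.4, 0.2]
grip_width: 0.043
```

Request:
send_rows:
  moves:
    - [-1, 0, 0, 0, 0]
    - [-1, 0, 0, 0, 0]
    - [-1, 0, 0, 0, 0]
    - [-1, 0, 0, 0, 0]
    - [-1, 0, 0, 0, 0]
    - [-1, 0, 0, 0, 0]
    - [-1, 0, 0, 0, 0]
    - [-1, 0, 0, 0, 0]

```text
t: 17.3
eef_pos: [0.4665, 0.3078, 0.2605]
tcp_rot: [-0.0, -0.668, 0.745, 0.0]
ft_force: [0.1, -0.7, -1.0]
grip_width: 0.0167
```

Request:
send_rows:
  moves:
    - [-1, 0, 0, 10, 0]
    - [-1, 0, 0, 20, 0]
    - [-1, 0, 0, 20, 0]
    - [-1, -4, 0, 20, 0]
    - [-1, -8, 1, 20, 0]
    - [-1, -12, 1, 20, 0]
    - [-1, -15, 2, 20, 0]
    - [-1, -18, 2, 20, 0]
    - [-1, -18, 2, 20, 0]

```text
t: 18.2
eef_pos: [0.4481, 0.3098, 0.2803]
tcp_rot: [-0.0, -0.668, 0.744, 0.0]
ft_force: [0.8, -2.1, -1.1]
grip_width: 0.0167
```

Run:
```python
from h import *
s=get_state(); print(s['t'],s['eef_pos'],s['tcp_rot'],s['ft_force'],s['grip_width'])
im=camera('wrist');save('w12',im);s2=camera('scene')
cv2.imwrite('pics/s12z.png',cv2.resize(s2[150:290,360:520,::-1],None,fx=4,fy=4,interpolation=cv2.INTER_CUBIC))
```

```text
18.2 [0.44805367 0.30975637 0.2803416 ] [-3.85655543e-04 -6.67642921e-01  7.44481549e-01  5.87037916e-05] [ 0.75650721 -2.08176149 -1.1234712 ] 0.01672442184179557
```

View pics/w12.png

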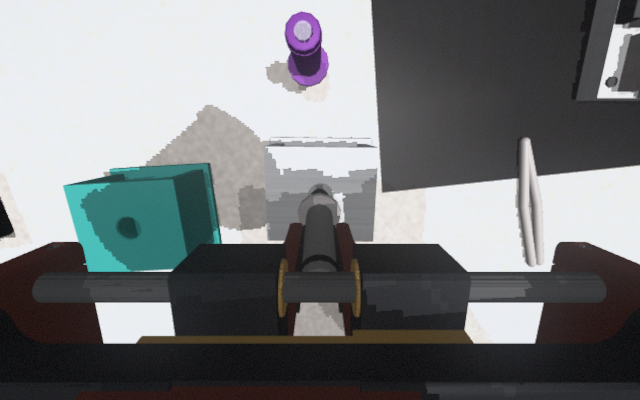

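View pics/s12z.png

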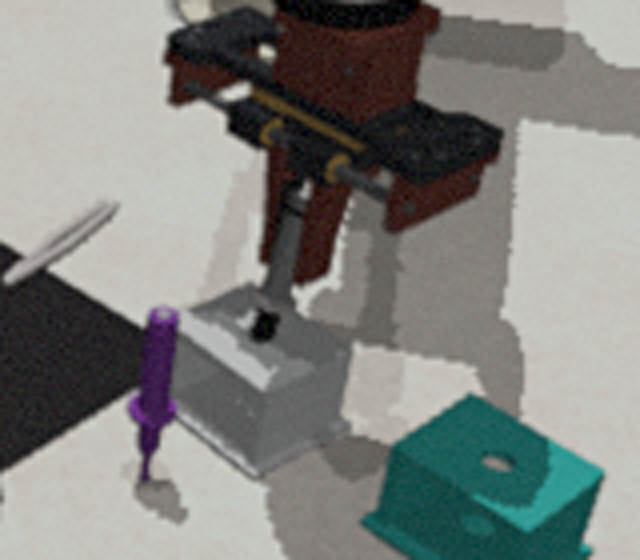

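Request:
send_rows:
  moves:
    - [-1, -2, 0, 0, 0]
    - [-1, -4, 0, 0, 0]
    - [-1, -4, 0, 0, 0]
    - [-1, -8, 1, 10, 0]
    - [-1, -11, 1, 20, 0]
    - [-1, -18, 2, 40, 0]
    - [-1, -22, 3, 50, 0]
    - [-1, -22, 3, 80, 0]
    - [-1, -22, 3, 80, 0]
    - [-1, -22, 3, 80, 0]

```text
t: 19.3
eef_pos: [0.4264, 0.3129, 0.3613]
tcp_rot: [0.001, -0.668, 0.744, -0.0]
ft_force: [-0.3, 0.4, -1.5]
grip_width: 0.0169
```

Run:
```python
from h import *
s=get_state(); print(s['t'],s['eef_pos'],s['tcp_rot'],s['ft_force'],s['grip_width'])
im=camera('wrist');save('w13',im);c=cam('wrist',s)
for n in ['probe','probe_tip']:
    for r in tip_of(n,'wrist'): print(n,r['score'],r['centre'])
s2=camera('scene')
for n in ['probe','probe_tip']:
    for r in tip_of(n,'scene'): print(n,r['score'],r['centre'])
cv2.imwrite('pics/s13z.png',cv2.resize(s2[130:270,360:520,::-1],None,fx=4,fy=4,interpolation=cv2.INTER_CUBIC))
cv2.imwrite('pics/w13z.png',cv2.resize(im[130:290,240:400,::-1],None,fx=3.7,fy=3.7,interpolation=cv2.INTER_CUBIC))
T=tool_T(s);sc=cam('scene')
for th in (0,10,15,20,25):
  a=np.radians(th)
  for L in (88,38,0):   # dist to tip end points: collar 50 ->38 from grasp
    d=(88-L)/1000
    print(th,L,'wrist',proj(c,(T@[0,-d*np.sin(a),.163+d*np.cos(a),1])[:3]).round(1),'scene',proj(sc,(T@[0,-d*np.sin(a),.163+d*np.cos(a),1])[:3]).round(1))
```

```text
19.3 [0.42640144 0.31294339 0.36132515] [ 1.02820011e-03 -6.67639217e-01  7.44484262e-01 -3.87869361e-05] [-0.28182067  0.38834452 -1.48485327] 0.01692976840749539
probe 0.89 [311.3, 69.7]
probe 0.77 [320.0, 176.8]
probe_tip 0.62 [319.9, 177.0]
probe 0.9 [398.2, 269.9]
probe 0.64 [431.8, 211.5]
probe 0.61 [346.4, 273.7]
probe_tip 0.59 [432.0, 213.6]
0 88 wrist [320.6 252.8] scene [446.4 176.3]
0 38 wrist [320.1 223.5] scene [442.8 195.8]
0 0 wrist [319.9 209.1] scene [440.2 209.9]
10 88 wrist [320.6 252.8] scene [446.4 176.3]
10 38 wrist [320.1 212.2] scene [440.2 196.7]
10 0 wrist [319.9 191.9] scene [435.6 211.6]
15 88 wrist [320.6 252.8] scene [446.4 176.3]
15 38 wrist [320.2 206.7] scene [438.9 196.9]
15 0 wrist [320.  183.3] scene [433.4 212. ]
20 88 wrist [320.6 252.8] scene [446.4 176.3]
20 38 wrist [320.2 201.4] scene [437.7 197. ]
20 0 wrist [320.  174.9] scene [431.3 212.2]
25 88 wrist [320.6 252.8] scene [446.4 176.3]
25 38 wrist [320.2 196.3] scene [436.5 196.9]
25 0 wrist [320.1 166.5] scene [429.2 212.2]
```

View pics/w13z.png

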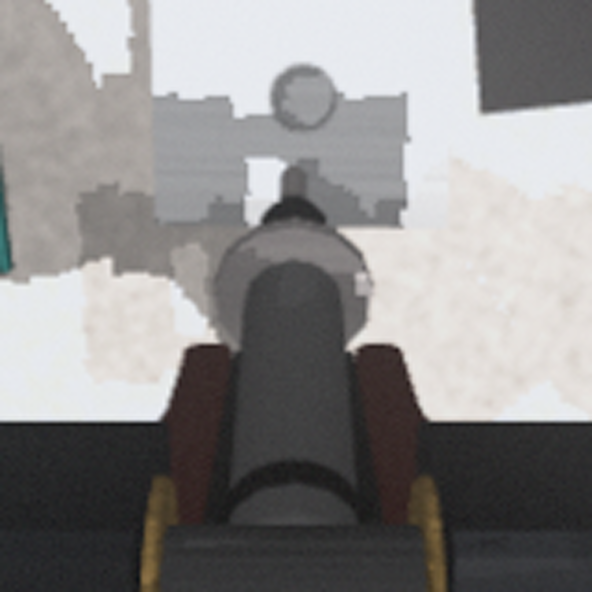

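View pics/s13z.png

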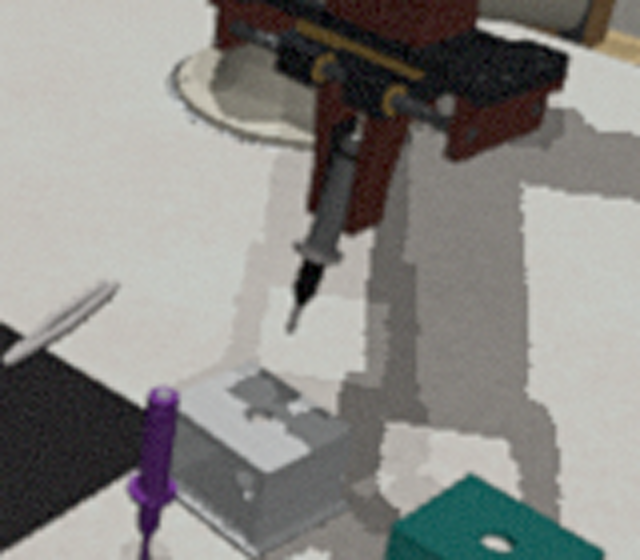

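```bash
cat > ov.py <<'E'
from h import *
def pen_pts(th,Lg,off=(0,0)):
    a=np.radians(th); ax=np.array([0,np.sin(a),-np.cos(a)]) # tip->grip in tool frame (top leans +tool y)
    g=np.array([off[0],off[1],.163]); tip=g-ax*Lg
    e1=np.array([1,0,0]);e2=np.cross(ax,e1)
    out=[]
    for l,r in [(0,2.8),(20,2.8),(20,7),(50,14),(54,14),(54,8.5),(118,8.5)]:
        t=np.linspace(0,2*np.pi,40)
        out.append([tip+ax*l/1000+r/1000*(np.cos(x)*e1+np.sin(x)*e2) for x in t])
    return out
def overlay(im,c,T,th,Lg,box,f,off=(0,0),col=(0,0,255)):
    x0,y0,x1,y1=box
    z=cv2.resize(im[y0:y1,x0:x1],None,fx=f,fy=f,interpolation=cv2.INTER_CUBIC)
    for ring in pen_pts(th,Lg,off):
        p=np.array([(proj(c,(T@np.append(q,1))[:3])-[x0-.5,y0-.5])*f for q in ring])
        cv2.polylines(z,[np.int32(p)],True,col,1)
    return z
E
python3 - <<'E'
from ov import *
s=get_state();print(s['t']);c=cam('wrist',s);sc=cam('scene');T=tool_T(s)
im=cv2.imread('pics/w13.png')
o=[overlay(im,c,T,th,.088,(270,155,370,275),4) for th in (17,20)]
cv2.imwrite('pics/ow.png',np.hstack(o)[:600])
save('s13',camera('scene')); im=cv2.imread('pics/s13.png')
o=[overlay(im,sc,T,th,.088,(410,150,460,220),8) for th in (14,20)]
cv2.imwrite('pics/os.png',np.hstack(o))
E
```

```text
19.6
```

View pics/ow.png

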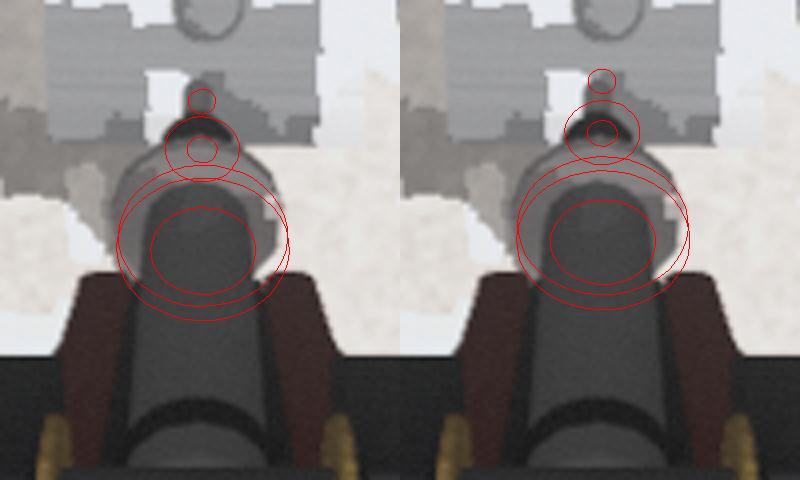

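View pics/os.png

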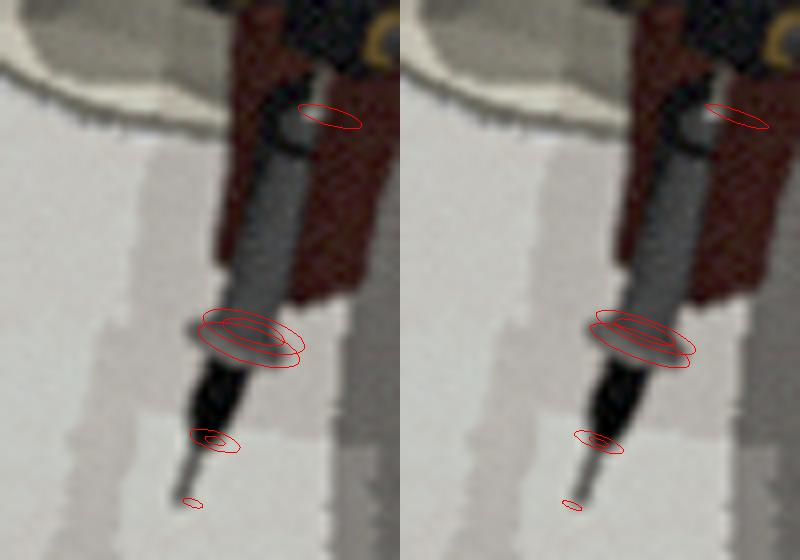

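Run:
```python
import cv2,numpy as np
im=cv2.imread('pics/s13.png')[150:218,425:457]
z=cv2.resize(im,None,fx=8.7,fy=8.7,interpolation=cv2.INTER_NEAREST)
g=np.clip((z/255.)**.5*255,0,255).astype(np.uint8)
cv2.imwrite('pics/s13g.png',np.hstack([z,g]))
```

```text
(no output)
```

View pics/s13g.png

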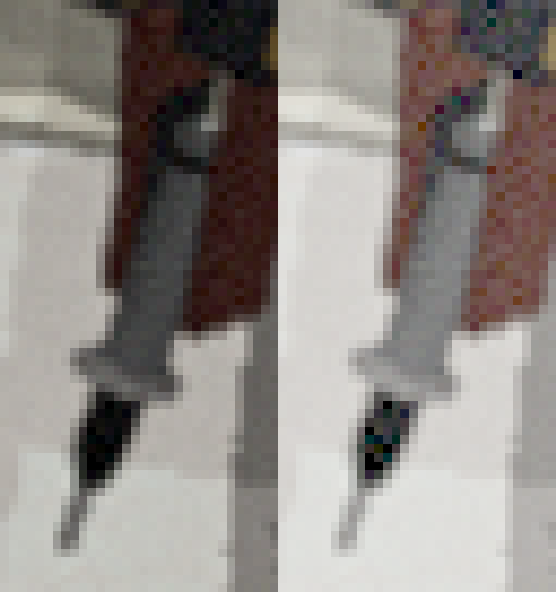

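Request:
send_rows:
  moves:
    - [-1, 0, 0, -30, 0]
    - [-1, 4, -1, -40, 0]
    - [-1, 11, -2, -60, 0]
    - [-1, 14, -2, -70, 0]
    - [-1, 18, -3, -80, 0]
    - [-1, 18, -3, -80, 0]
    - [-1, 16, -3, -80, 0]
    - [-1, 14, -2, -80, 0]
    - [-1, 12, -2, -80, 0]
    - [-1, 12, -2, -80, 0]

```text
t: 20.65
eef_pos: [0.4383, 0.3109, 0.2817]
tcp_rot: [0.001, -0.668, 0.744, -0.0]
ft_force: [1.1, -1.6, 0.8]
grip_width: 0.0168
```

Request:
send_rows:
  moves:
    - [-1, -4, 0, 10, 0]
    - [-1, -7, 1, 20, 0]
    - [-1, -14, 2, 40, 0]
    - [-1, -18, 3, 50, 0]
    - [-1, -18, 3, 80, 0]
    - [-1, -18, 3, 80, 0]
    - [-1, -18, 3, 80, 0]
    - [-1, -18, 3, 80, 0]

```text
t: 21.45
eef_pos: [0.4204, 0.3138, 0.3592]
tcp_rot: [-0.001, -0.668, 0.745, 0.0]
ft_force: [-0.3, 0.8, -0.0]
grip_width: 0.0167
```

Run:
```python
from ov import *
s=get_state(); print(s['t'],s['eef_pos'],s['tcp_rot'],s['ft_force'],s['grip_width'])
im=camera('wrist');save('w14',im);c=cam('wrist',s);T=tool_T(s);sc=cam('scene');s2=camera('scene');save('s14',s2)
print([(r['score'],r['centre']) for r in tip_of('probe_tip','scene')])
print([proj(sc,(T@[0,0,.163,1])[:3])])
o=[overlay(im[:,:,::-1],c,T,th,.088,(270,155,370,275),4,off=(0,-o)) for th,o in ((18,.005),(20,.005))]
cv2.imwrite('pics/ow.png',np.hstack(o))
o=[overlay(s2[:,:,::-1],sc,T,th,.088,(405,150,455,220),8,off=(0,-.005)) for th in (17,20)]
cv2.imwrite('pics/os.png',np.hstack(o))
```

```text
21.45 [0.42036378 0.31376013 0.35916283] [-9.53558307e-04 -6.67543796e-01  7.44569901e-01  1.83624132e-04] [-0.26779012  0.81098735 -0.02290946] 0.016735084529234882
[]
[array([448.2668081 , 176.23116113])]
```

View pics/ow.png

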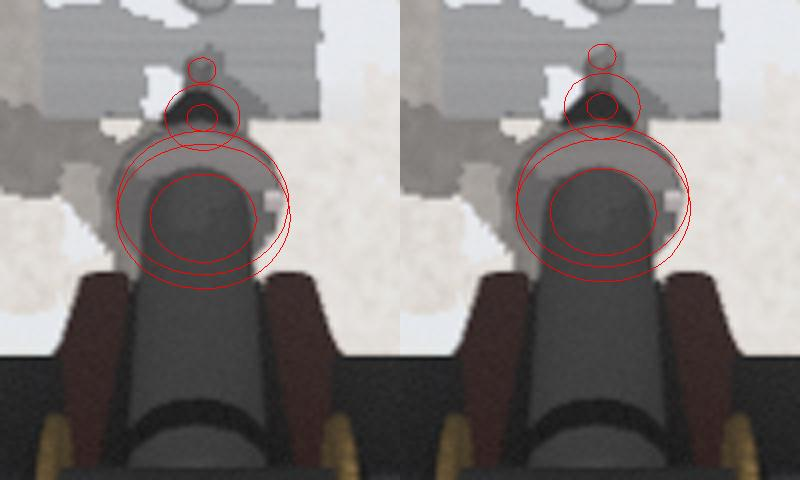

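View pics/os.png

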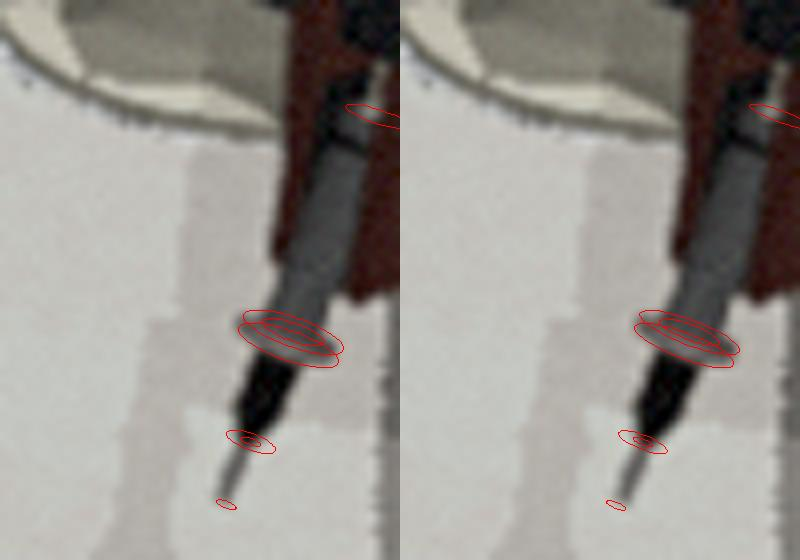

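Request:
send_rows:
  moves:
    - [-1, 0, 0, -30, 0]
    - [-1, 4, -1, -40, 0]
    - [-1, 11, -2, -60, 0]
    - [-1, 14, -3, -70, 0]
    - [-1, 18, -3, -80, 0]
    - [-1, 18, -3, -80, 0]
    - [-1, 16, -3, -80, 0]
    - [-1, 15, -3, -80, 0]
    - [-1, 15, -3, -80, 0]

```text
t: 22.5
eef_pos: [0.4354, 0.3109, 0.2817]
tcp_rot: [0.001, -0.668, 0.744, -0.0]
ft_force: [0.9, -1.0, -0.8]
grip_width: 0.0165
```

Request:
send_rows:
  moves:
    - [-1, -4, 0, 10, 0]
    - [-1, -7, 1, 20, 0]
    - [-1, -14, 2, 40, 0]
    - [-1, -18, 3, 50, 0]
    - [-1, -18, 3, 80, 0]
    - [-1, -18, 3, 80, 0]
    - [-1, -18, 3, 80, 0]
    - [-1, -18, 3, 80, 0]
  force: 30

```text
t: 23.3
eef_pos: [0.4174, 0.3138, 0.3592]
tcp_rot: [-0.001, -0.668, 0.745, 0.0]
ft_force: [-0.4, 0.4, -0.4]
grip_width: 0.0169
```

Run:
```python
from ov import *
s=get_state(); print(s['t'],s['eef_pos'],s['tcp_rot'],s['ft_force'],s['grip_width'])
im=camera('wrist');save('w15',im);c=cam('wrist',s);T=tool_T(s);sc=cam('scene');s2=camera('scene');save('s15',s2)
o=[overlay(im[:,:,::-1],c,T,th,.088,(270,155,370,275),4,off=(0,-o)) for th,o in ((18,.0065),(20,.0065))]
cv2.imwrite('pics/ow.png',np.hstack(o))
o=[overlay(s2[:,:,::-1],sc,T,th,.088,(405,150,455,220),8,off=(0,-.0055)) for th in (18,21)]
cv2.imwrite('pics/os.png',np.hstack(o))
```

```text
23.3 [0.41735553 0.31377202 0.35921503] [-8.94420020e-04 -6.67566524e-01  7.44549596e-01  1.89564196e-04] [-0.38264338  0.44321654 -0.44392031] 0.01692112319908257
```

View pics/ow.png

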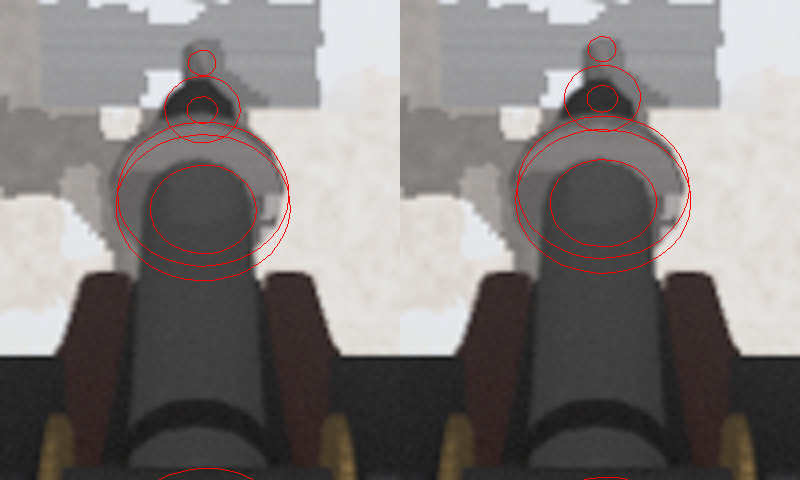

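View pics/os.png

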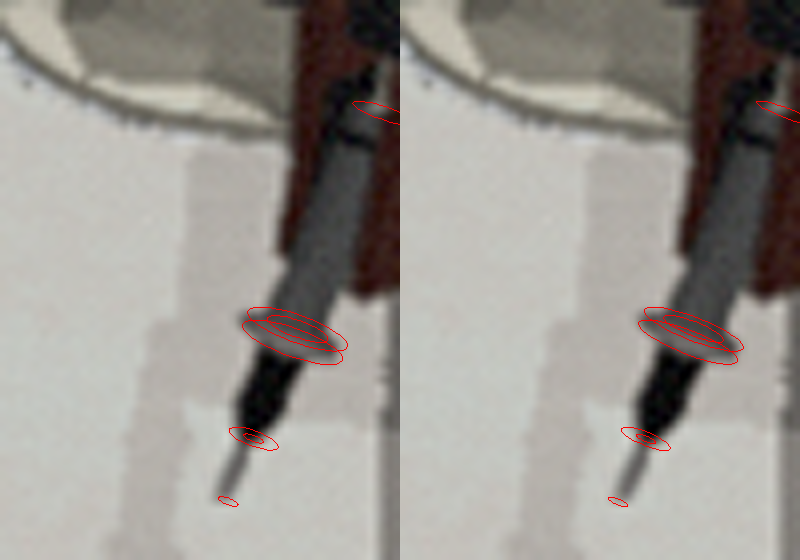

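Request:
send_rows:
  moves:
    - [-1, 166, -309, 5, 0]
    - [-1, 166, -309, 5, 0]
    - [-1, 166, -309, 5, 0]
    - [-1, 166, -309, 5, 0]
    - [-1, 166, -309, 5, 0]
    - [-1, 166, -309, 5, 0]
    - [-1, 166, -309, 5, 0]
    - [-1, 166, -309, 5, 0]
    - [-1, 166, -309, 5, 0]
    - [-1, 166, -309, 5, 0]

```text
t: 24.4
eef_pos: [0.5832, 0.0056, 0.365]
tcp_rot: [-0.0, -0.668, 0.744, 0.001]
ft_force: [0.1, 0.2, -0.3]
grip_width: 0.0165
```

Run:
```python
from ov import *
s=get_state(); print(s['t'],s['eef_pos'],s['tcp_rot'],s['ft_force'],s['grip_width'])
im=camera('wrist');save('w16',im);c=cam('wrist',s);T=tool_T(s);sc=cam('scene');s2=camera('scene');save('s16',s2)
for n,ca,cc in (('spot','wrist',c),('probe_tip','wrist',c),('spot','scene',sc),('probe_tip','scene',sc)):
    for r in tip_of(n,ca): print(n,ca,r['score'],r['centre'],at(cc,r['centre'],.0837) if n=='spot' else '')
print('tip pred',(T@[0,-.0366,.2457,1])[:3],proj(c,(T@[0,-.0366,.2457,1])[:3]),proj(sc,(T@[0,-.0366,.2457,1])[:3]))
cv2.imwrite('pics/w16z.png',overlay(im[:,:,::-1],c,T,20,.088,(240,100,400,260),4.5,off=(0,-.0065))[:600])
cv2.imwrite('pics/s16z.png',overlay(s2[:,:,::-1],sc,T,20,.088,(250,130,350,250),5,off=(0,-.0065)))
```

```text
24.4 [0.58318368 0.0056086  0.36495218] [-2.86655389e-04 -6.67794300e-01  7.44345490e-01  6.94084331e-04] [ 0.10311001  0.15177183 -0.31805249] 0.0164718283147018
spot wrist 0.74 [321.1, 146.3] [ 0.63316194 -0.00079121  0.0837    ]
probe_tip wrist 0.63 [318.4, 168.0] 
probe_tip wrist 0.57 [88.6, 232.1] 
spot scene 0.72 [288.0, 195.0] [ 0.62972228 -0.00190241  0.0837    ]
tip pred [0.61923655 0.00181193 0.11920063] [320.03276683 166.80258613] [291.39626349 182.30771189]
```

View pics/w16z.png

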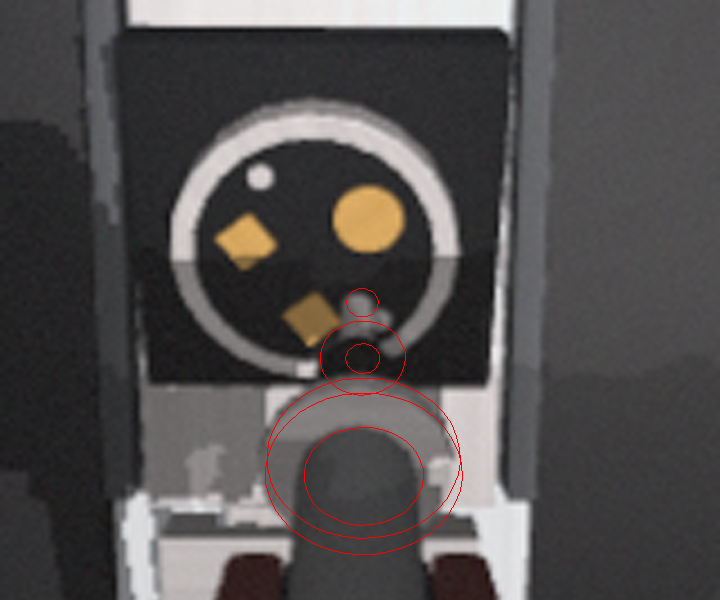

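View pics/s16z.png

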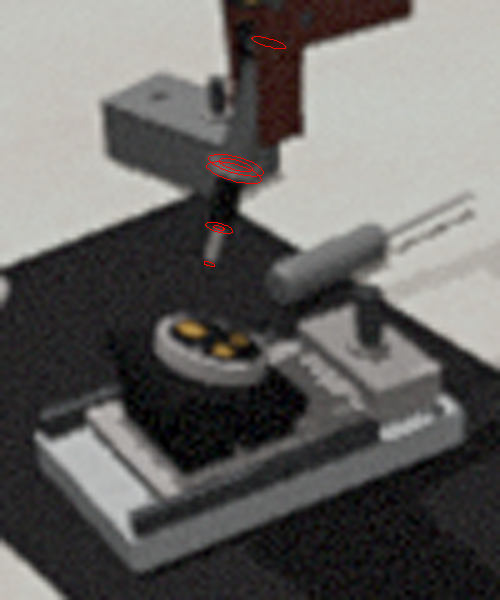

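Run:
```python
from ov import *
s=get_state();c=cam('wrist',s);T=tool_T(s)
tip=(T@[0,-.0366,.2457,1])[:3]
for z in (.081,.0837,.086):
  S=at(c,(322,148.5),z); 
  print(z,S, 'delta to S',(S-tip)*1000)
a=np.array([-np.sin(np.radians(20))*.9934,np.sin(np.radians(20))*.1147,np.cos(np.radians(20))]);print(a)
# z consistency: round contact radius 14mm -> pixel width; case centre constraint
for px in ((308.5,155.5),): # ring centre
  for z in (.077,.0797,.083):
    C=at(c,px,z);print(z,C, C[:2]-[.5313,.0238])
print(at(c,(319.8,167.3),tip[2]),tip)
```

```text
0.081 [ 0.63140952 -0.00138247  0.081     ] delta to S [ 11.71341698  -3.24198606 -39.25015776]
0.0837 [ 0.63157801 -0.00136873  0.0837    ] delta to S [ 11.88190208  -3.22824258 -36.55015776]
0.086 [ 0.63172153 -0.00135702  0.086     ] delta to S [ 12.02542642  -3.21653517 -34.25015776]
[-0.33976281  0.03922971  0.93969262]
0.077 [0.62603488 0.0119159  0.077     ] [ 0.09473488 -0.0118841 ]
0.0797 [0.62625478 0.01179604 0.0797    ] [ 0.09495478 -0.01200396]
0.083 [0.62652354 0.01164955 0.083     ] [ 0.09522354 -0.01215045]
[0.61932052 0.00208636 0.12025016] [0.61969611 0.00185952 0.12025016]
```

Request:
send_rows:
  moves:
    - [-1, 5, -3, -14, 0]
    - [-1, 10, -3, -28, 0]
    - [-1, 10, -3, -28, 0]
    - [-1, 10, -3, -28, 0]
    - [-1, 10, -3, -28, 0]

```text
t: 25.2
eef_pos: [0.5936, 0.0017, 0.3377]
tcp_rot: [0.0, -0.667, 0.745, 0.0]
ft_force: [-0.7, 0.3, -0.7]
grip_width: 0.0165
```

```bash
cat > look.py <<'E'
from ov import *
import sys
n=sys.argv[1]; F=[];P=[]
s=get_state(); print(s['t'],s['eef_pos'].round(4),s['tcp_rot'].round(4),s['ft_force'].round(2),s['grip_width'])
im=camera('wrist');save('w'+n,im);c=cam('wrist',s);T=tool_T(s);sc=cam('scene')
s1=get_state();F.append(s1['ft_force']);s2=camera('scene');save('s'+n,s2)
for i in range(int(sys.argv[2]) if len(sys.argv)>2 else 0):
    camera('top');q=get_state();F.append(q['ft_force']);P.append(q['eef_pos'])
F=np.array(F);print('F mean',F.mean(0).round(2),'sem',(F.std(0)/len(F)**.5).round(2))
if P: print('pos mean',np.mean(P,0).round(4),'std',np.std(P,0).round(4))
print('tip pred',(T@[0,-.0366,.2457,1])[:3],proj(c,(T@[0,-.0366,.2457,1])[:3]))
a=cv2.resize(im[100:220,260:380,::-1],None,fx=5,fy=5,interpolation=cv2.INTER_CUBIC)
b=cv2.resize(s2[140:215,268:318,::-1],None,fx=4,fy=8,interpolation=cv2.INTER_CUBIC)
cv2.imwrite('pics/z%s.png'%n,np.hstack([a,b]))
E
python3 look.py 17 8
```

```text
25.2 [0.5936 0.0017 0.3377] [ 0.     -0.6675  0.7446  0.    ] [-0.69  0.33 -0.66] 0.01650467066194258
F mean [ 0.09  0.09 -1.25] sem [0.26 0.15 0.24]
pos mean [0.5935 0.0018 0.338 ] std [0.     0.     0.0002]
tip pred [ 0.62992806 -0.00224322  0.09197568] [320.03315175 166.80092481]
```

View pics/z17.png

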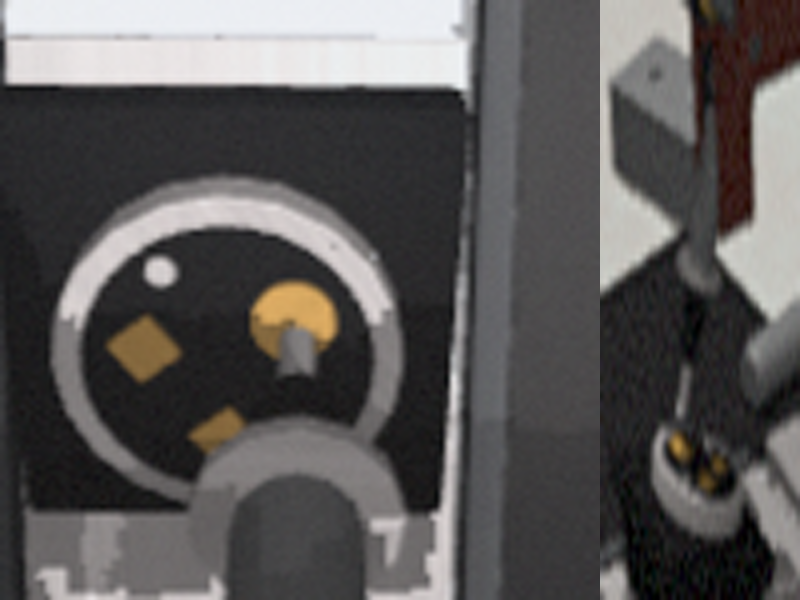

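Request:
send_rows:
  moves:
    - [-1, 0, 0, -3, 0]
    - [-1, 0.5, 0, -5.5, 0]
    - [-1, 0.5, 0, -5.5, 0]
    - [-1, 0.5, 0, -5.5, 0]

```text
t: 26.1
eef_pos: [0.594, 0.0018, 0.3319]
tcp_rot: [-0.0, -0.668, 0.745, 0.0]
ft_force: [0.5, -0.4, -0.6]
grip_width: 0.0163
```

```bash
python3 look.py 18 8
```

```text
26.1 [0.594  0.0018 0.3319] [-2.000e-04 -6.675e-01  7.446e-01  2.000e-04] [ 0.46 -0.43 -0.63] 0.01628530561775669
F mean [-0.1   0.01 -1.01] sem [0.11 0.12 0.11]
pos mean [0.594  0.0018 0.3322] std [0. 0. 0.]
tip pred [ 0.63022943 -0.00220359  0.08615541] [320.03273734 166.800891  ]
```

View pics/z18.png

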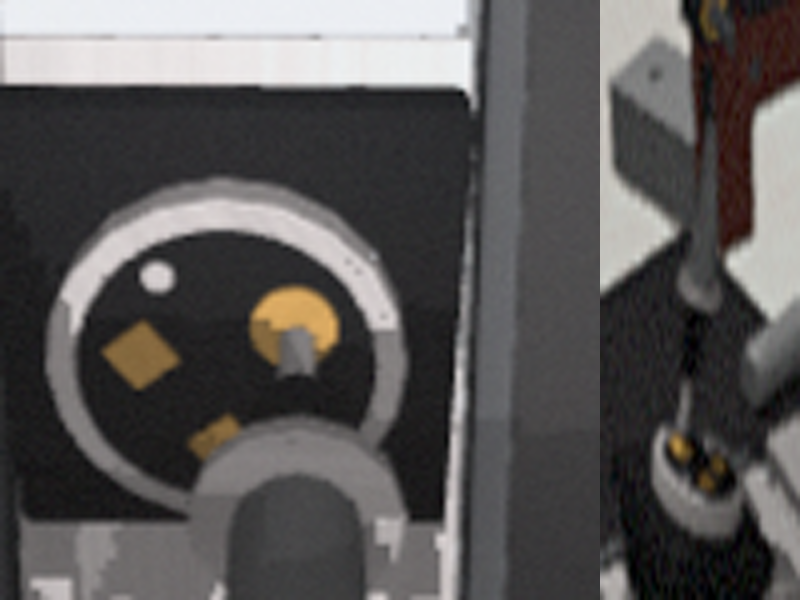

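Request:
send_rows:
  moves:
    - [-1, 0.7, 0, -2, 0]
    - [-1, 1, 0, -3, 0]
    - [-1, 1, 0, -3, 0]

```text
t: 26.9
eef_pos: [0.595, 0.0018, 0.3287]
tcp_rot: [-0.0, -0.668, 0.745, 0.0]
ft_force: [1.1, -0.4, -0.8]
grip_width: 0.0165
```

```bash
python3 look.py 19 10
```

```text
26.9 [0.595  0.0018 0.3287] [-2.000e-04 -6.675e-01  7.446e-01  2.000e-04] [ 1.05 -0.36 -0.83] 0.016532411887356747
F mean [ 0.18  0.07 -0.8 ] sem [0.13 0.13 0.16]
pos mean [0.595  0.0018 0.3292] std [0. 0. 0.]
tip pred [ 0.63121783 -0.00220154  0.08300032] [320.03261259 166.80084738]
```

View pics/z19.png

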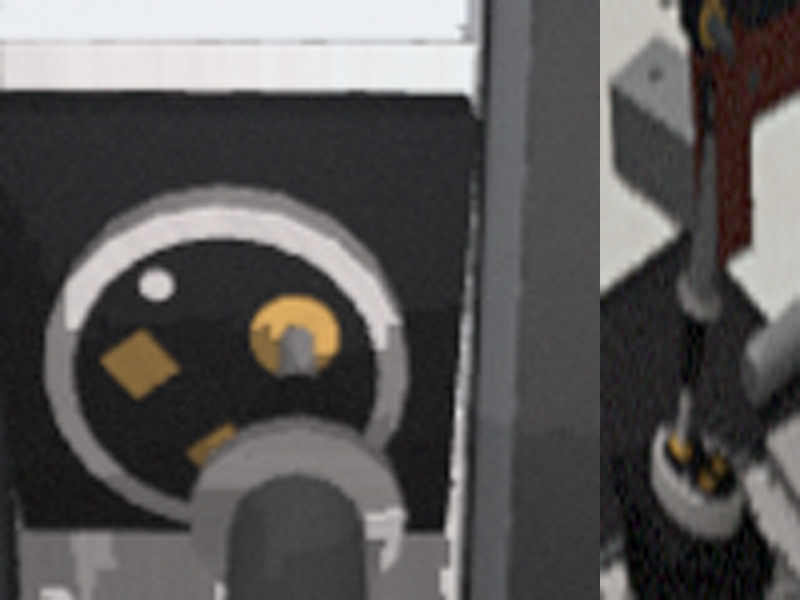

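Request:
send_rows:
  moves:
    - [-1, 0.3, 0, -1, 0]
    - [-1, 0.7, 0, -2, 0]
    - [-1, 0.7, 0, -2, 0]

```text
t: 27.8
eef_pos: [0.5957, 0.0018, 0.3271]
tcp_rot: [-0.0, -0.668, 0.745, 0.0]
ft_force: [0.5, 0.5, -0.7]
grip_width: 0.0162
```

```bash
python3 look.py 20 14
```

```text
27.8 [0.5957 0.0018 0.3271] [-0.     -0.6675  0.7446  0.    ] [ 0.53  0.53 -0.69] 0.016245905043872313
F mean [-0.2  -0.13  0.26] sem [0.1  0.11 0.1 ]
pos mean [0.5957 0.0018 0.3272] std [0. 0. 0.]
tip pred [ 0.63208577 -0.00220413  0.08135475] [320.03286611 166.80092011]
```

View pics/z20.png

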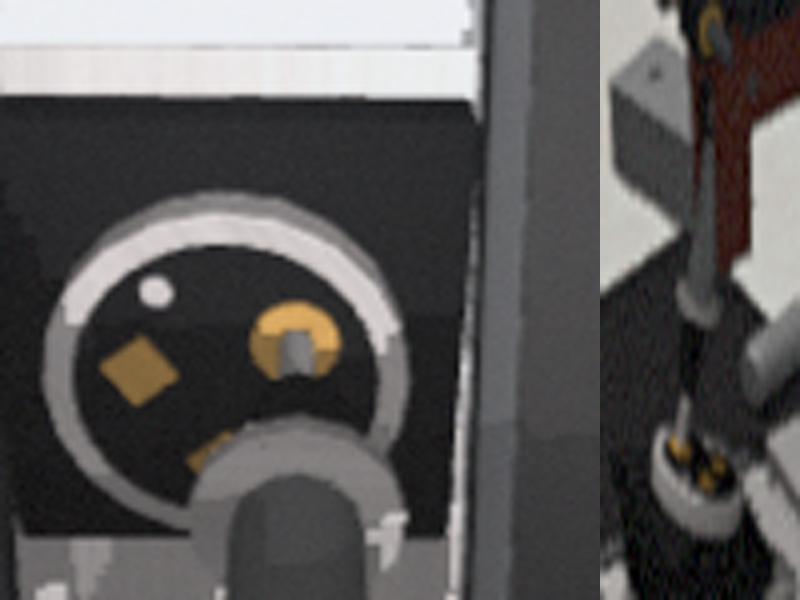

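Request:
send_rows:
  moves:
    - [-1, 0.4, 0, -1.2, 0]
    - [-1, 0.8, 0, -2.4, 0]
    - [-1, 1.2, 0, -3.3, 0]
    - [-1, 1.2, 0, -3.3, 0]

```text
t: 29.0
eef_pos: [0.5969, 0.0017, 0.3237]
tcp_rot: [-0.0, -0.667, 0.745, 0.0]
ft_force: [-0.2, -0.8, 0.3]
grip_width: 0.0165
```

```bash
python3 look.py 21 20
```

```text
29.0 [0.5969 0.0017 0.3237] [-1.000e-04 -6.675e-01  7.446e-01  0.000e+00] [-0.2  -0.82  0.29] 0.01650847684407022
F mean [-0.35 -0.65  0.93] sem [0.12 0.1  0.12]
pos mean [0.5969 0.0018 0.3239] std [0. 0. 0.]
tip pred [ 0.63323915 -0.00227585  0.07799353] [320.03278162 166.80087042]
```

View pics/z21.png

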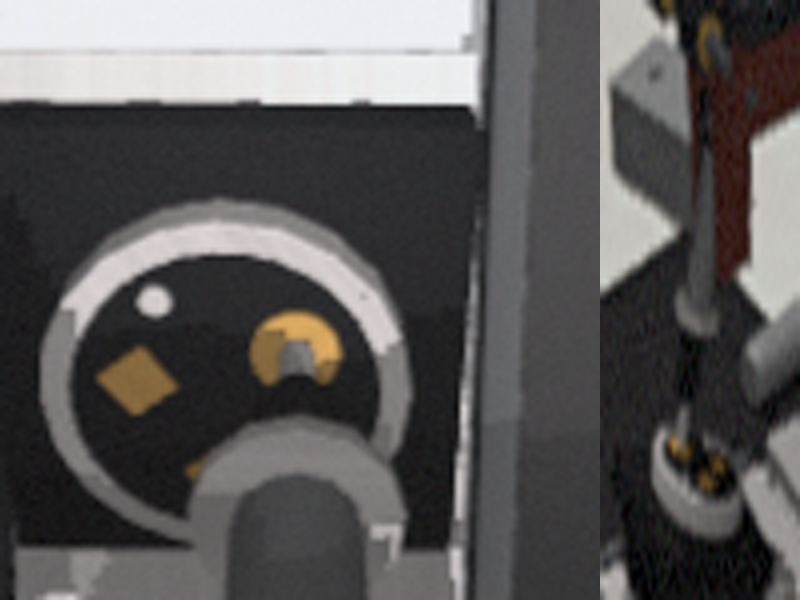

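Run:
```python
from ov import *
s=get_state();T=tool_T(s);sc=cam('scene');im=cv2.imread('pics/s21.png')
a=im[130:250,250:370];cv2.imwrite('pics/f.png',cv2.resize(a,None,fx=5,fy=5,interpolation=cv2.INTER_CUBIC))
print(s['t'],s['ft_force'])
```

```text
30.1 [-0.45031837 -0.56881794  0.92846128]
```

View pics/f.png

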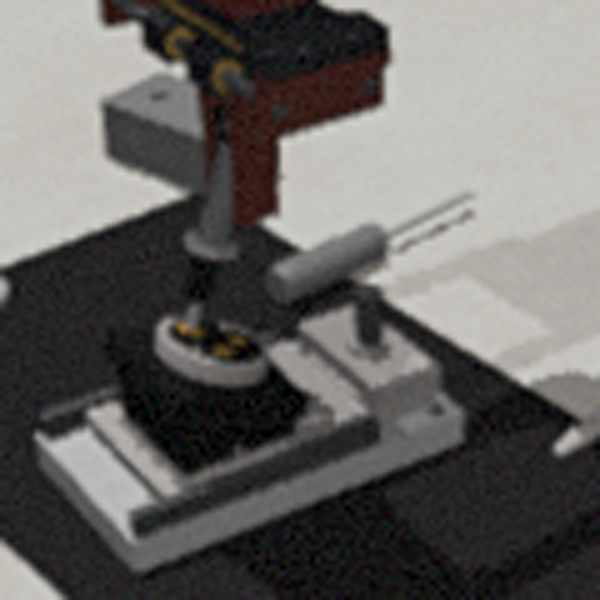

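Pin flange is on the bridge (about (370,350) in the crop) and the pen tip is on the round contact ((193,322)). The pen looks square to the back of the case, so I am handing in.

```bash
python3 -c "
from station import *
print(finish_job())"
```

```text
the job is handed in; nothing more can be done
None
```

I did both parts in the order asked and handed the job in at about 30 s, still holding the pen on the round contact.

- **Lock pin:** I dropped the stout pin through the lined-up holes and let go of it. The last scene picture shows its flange sitting on the bridge.
- **Pen angle:** The moves only turn about the vertical, so I tilted the pen in the jaws. I gripped it lightly and levered it three times against the rim of the stand's hole, then raised the grip to 30 N. Matching the pen's outline to the pictures gave about 20° in the wrist view and 19.5° in the scene view. The uncertainty is roughly 1–2°.
- **Contact:** The axial force rose by about 2.0 N against the baseline before contact. Travel after first touch was about 6 mm. Both agree with the plunger being half way in, and the tip is within about 1.5 mm of the centre of the round contact.

**What disagreed:**
- The wrist camera's positions were off from the pinned hole by 1–4 mm, so I aligned the pin and pen by comparing points within the picture.
- At the end the force sensor showed about 0.6 N sideways (y) that I did not explain.
- My first tilt attempt came out at about 15° and had to be corrected.

I did not handle the thin pin or the other loose things. I did not check their positions separately at the end.

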